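# Mount the rotor, cover and clamp cap on a bench centrifuge

## Robot

A 6-joint arm with a two-finger parallel gripper is mounted at the origin on the work surface. World frame = base frame: x ahead of the robot, y to its left, z up, the work surface at z = 0. Lengths are in m, angles in rad, forces in N, time in s.
With the tool pointing down it reaches from about 0.15 to 0.775 m from the base axis. Payload 6.1 kg.
Tool frame: the origin (TCP) lies at the very end of the fingers, on their centre line; the grasp point (between the pads) lies 19 mm behind it; z points along the fingers, y is the direction in which the jaws open and shut (so a half turn about z gives the same grasp; the last joint's range is limited). The gripper opens to 85 mm and grips with 20 to 120 N. Pads are 22 mm wide; open, the fingers measure 114 mm over their backs; the gripper's body (76 mm by 85 mm) begins 54 mm behind the grasp point. The pads swing forward as they close: fully open they stand 13 mm farther back than shut.
Start: joints at [1.189, 0.126, -0.04, 1.405, 0, 1.571], TCP at [0.196, 0.487, 0.207] pointing down, gripper open.
Joint ranges: [-2.72, 2.72], [-0.95, 1.95], [-1.27, 1.35], [-1.78, 2.02], [-1.46, 1.47], [-3.14, 3.14]. Speed limits (rad/s): [2.39, 2.39, 3.01, 3.14, 3.14, 3.14].

## Interface

Orientations are given as a rotation vector (axis times angle).
In Python, from cell import monitor, grab_frame, job gives the robot as it stands. The module is installed in compiled form; this text tells all that it offers.
- The arm moves only by the tool arm_command, never from a script. Its argument "deltas" is a list of rows, each a list of 7 numbers: the turn, a rotation vector about the tool's x, y, z in units of 8 degrees (1.0 is 8 degrees), then the shift along the tool's x, y, z in units of 30 mm (1.0 is 30 mm), then the closure, from -1 (fully open) to 1 (shut). A call has exactly 5 rows; each row is the pose to reach, as a shift and turn from the pose commanded when the call began, along the tool's axes at that moment; what a row does not reach only later rows make up. A row lasts 1/10 s, in which the tool goes at most 50 mm and 8.59 degrees, less where a joint would pass 70% of its speed; a pose out of reach is approached as far as the arm can. A call with a gripper value outside its range is refused whole. The fingers move at their own pace and stop on an object; "newtons" is the grip in N (left out, the last holds). Time passes only in rows, so rows that repeat a pose let the fingers close, or fill a call up. It gives the time, the measured TCP pose, the force and the opening at its end, in the units of the state.
- monitor.get_state(): the state, without advancing time (a new reading comes with each control period).
- grab_frame(name): name is "side" or "top" or "wrist"; returns a dict with "color" (384x512x3 uint8, red, green, blue), "vertical_fov" (degrees; the focal length in pixels is half the picture's height over the tangent of half this angle, whatever the lens; pixels are square), "cx", "cy" (the principal point, pixels), "R" (3x3) and "t" (3): a world point X has camera coordinates R X + t. Camera axes: x right, y down, z forward; pixel columns grow to the right and rows downward; lengths in m; the calibration is good to about 2 mm. The wrist camera is an equidistant fisheye: a pixel r from the principal point sees the ray r / f radians off the axis. A picture is of the moment at which its call begins. There is no depth.
- job.hand_in(): hands the job in, once; it reports no verdict.
The state is a dict: "time": time; "qpos": joint angles; "qvel": joint speeds; "effort": joint torques, N m; "tool_pos": TCP position; "tcp_rot": TCP orientation; "ft_force": force on the tool from outside, world axes, zero at the start; "wrist_torque": the same for the moment, N m; "gripper_width": opening from 0.0 (shut) to 1.0 (fully open).
Only numpy, scipy, OpenCV 4.12 (cv2) and the standard library are available. Lean on these libraries where they do the work, as an engineer would, in place of code of your own. Each camera call takes 0.05 s, during which the arm holds its last target. There are 200 camera calls.

## Task

Get the centrifuge ready to spin: set the rotor on the drive spindle and turn it until it drops over the drive dogs and sits fully home, lay the cover flat on the rotor, then put the clamp cap on top, press it down against its spring and turn it clockwise to its stop so that it stays locked under the spindle's cross bar. Leave the tube rack, the bottle and the timer where they stand.

Things in the scene. Friction and masses are not known exactly. Their poses are not given: they have to be found in the camera images.
- centrifuge: Cream bench centrifuge, fixed to the bench: housing 300 x 300 mm, 170 mm high (rubber rim to 174 mm), with an open round chamber 200 mm across and 85 mm deep in its top; a steel spindle rises in its middle. Origin on the bench under its centre, z up, x and y along its sides. Control panel on the -y side, open lid on the +y side.
- lid_hinge (a point): Hinge line of the centrifuge's domed lid (it runs along the centrifuge's x), at y = +142 mm, z = 178 mm of the centrifuge. The lid stands open, fixed: 300 mm wide, leaning 24 deg outwards (to +y), its top edge about 450 mm above the bench.
- seat (a point): Point on the spindle's axis where the rotor's foot rests when home, 115 mm above the bench; axes as the centrifuge's. Here is a flange 68 mm across; on it, on opposite sides of the shaft, two drive dogs 10 mm wide, 8 mm high, out to 26 mm from the axis. Above: plain shaft 32 mm in diameter up to 74 mm over this point, then a cone, 20 mm in diameter at 84 mm.
- spindle_tip (a point): Tip of the spindle, 107 mm above seat; neck 16 mm in diameter. Through the neck a square cross bar, 28 mm long, 8 mm wide, 92.5 to 100.5 mm above seat, parallel to the line through the two dogs. The spindle turns only against its brake (0.8 N m). Its angle is not reported: that line stands anywhere within 40 deg either side of the centrifuge's x axis.
- rotor: Dark metal 12-place angle rotor, 144 mm across, 0.48 to 0.78 kg, standing on its foot. Origin at the centre of its underside, z up. Bore 35 mm right through. Under its foot a straight slot along the rotor's own x axis, both sides of the bore, 14 mm wide, 10 mm deep, takes the two dogs. More than about 4 deg out of line it rests on the dogs, 8 mm too high; in line it sinks home.
- rotor_hub (a point): Top centre of the rotor's round hub, 50 mm above its origin. The hub, to hold it by, is 54 mm in diameter, 28 mm high; round it a flat recess (22 mm above the origin) out to 45 mm radius, then a slope with 12 tube holes and a flat rim 59 to 72 mm radius, 30 mm above the origin.
- cover: Bright aluminium rotor cover, a round inverted pan 140 mm across, 0.2 to 0.33 kg, lying rim down. Origin at the centre of the rim's underside, z up. Flat top at 26 mm; bore 35 mm right through. Any angle will do. In place its rim (60 to 70 mm radius) lies on the rotor's rim, its origin 30 mm above the rotor's.
- cover_boss (a point): Top centre of the cover's round grip boss, 52 mm above the cover's origin. The boss is 54 mm in diameter and stands 26 mm above the flat top.
- cap: Black clamp cap, 62 mm across, 0.15 kg. Origin on its axis at the body's underside, z up. A sprung steel ring (39 to 53 mm diameter) stands 5 mm out below (so on the bench the origin is 5 mm up); 2 N starts to push it in, 10 N gets it flush. Inside, a lip (bore 21 mm) with a slot 16 x 34 mm along x lets the cross bar pass when within about 14 deg of it; else the cap sits on the bar, origin 100 mm over seat.
- cap_grip (a point): Top centre of the cap's bar grip, 59 mm above the cap's origin: 60 mm long (cap's x), 15 mm wide (y), 27 mm high. On the cover the cap's origin is 87 mm over seat; pushed below 84.5 mm (82 is the bottom) it can turn, clockwise from above only, 70 deg to a stop. Let go, the spring lifts its lip against the cross bar: locked, origin at 84.5 mm.
- tube_rack: White rack of capped tubes, 70 x 200 mm, 88 mm high; a bystander. Origin under its centre.
- reagent: White bottle, 56 mm in diameter, 130 mm high; a bystander. Origin under its centre.
- timer: Grey bench timer, 65 x 75 x 22 mm; a bystander. Origin under its centre.
There are look-alikes about, which are no part of the job. Leave any red, turquoise or white look-alike of the cap alone.

How it is judged:
On the way, in this order (a step that is already met when the one before it is completed fails the run):
1. the rotor is fully home on the drive dogs (z of rotor in the frame of seat below 0.003 m and horizontal distance between rotor and seat below 0.005 m and angle between rotor's own z axis and vertical below 0.05 rad), for 0.2 s.
2. the cover lies flat on the rotor's rim (z of cover in the frame of rotor between 0.027 and 0.033 m and horizontal distance between cover and seat below 0.005 m and angle between cover's own z axis and vertical below 0.05 rad), for 0.2 s.
At the end, for the whole second after the job is handed in: All at rest on the spindle's axis (within 5 mm) and level: rotor less than 3 mm above seat; cover 27 to 33 mm above the rotor's origin; cap less than 86.5 mm above seat with its grip turned more than 0.9 rad away from the rotor's x axis (all of step 1 and all of step 2 and z of cap in the frame of seat below 0.0865 m and horizontal distance between cap and seat below 0.005 m and angle between cap's own z axis and vertical below 0.06 rad and angle between the x axis of cap and the x axis of rotor, either way round above 0.9 rad and linear speed of each of rotor, cover, cap below 0.02 m/s); the robot touches nothing.
It fails at once if a bystander was pushed more than 30 mm (distance of any of tube_rack, reagent, timer from where it was at the start of the episode above 0.03 m).
It also fails if it takes over 72 s, if anything falls off the work surface, if the arm or the gripper's body presses on something with over 40 N, if the wrist force passes 120 N, or if a joint passes its speed limit or range.

## Working session

There is one attempt and no reset: what is moved stays moved. The work goes in short steps, Python scripts to look and compute and a tool call to move; the robot and the scene stay as the last step left them, time stands still between calls to the robot, and variables do not carry over. Pictures are saved under pics/ and viewed, about 8 in all and at most 12, crops included, and the job is handed in when it is done.

Besides the shell and the picture viewer there is one more tool, called after "Request:" in YAML: its name, and indented under it one key for each argument. arm_command: Moves the arm, as the interface text tells. Its arguments: {"type":"object","properties":{"deltas":{"type":"array"},"newtons":{"type":"number"}},"required":["deltas"]}

```bash
ls; mkdir -p pics; cat > h.py <<'E'
import numpy as np, cv2
from cell import monitor, grab_frame, job
from scipy.spatial.transform import Rotation as Rn
def foc(f): return f["color"].shape[0]/2/np.tan(np.radians(f["vertical_fov"])/2)
def ray(f,u,v,fish=False):
    F=foc(f); x=(u-f["cx"])/F; y=(v-f["cy"])/F
    if fish:
        r=np.hypot(x,y); s=np.sin(r)/r if r>1e-9 else 1; d=np.array([x*s,y*s,np.cos(r)])
    else: d=np.array([x,y,1.])
    R=np.array(f["R"]); o=-R.T@np.array(f["t"]); return o,R.T@d
def plane(f,u,v,z,fish=False):
    o,d=ray(f,u,v,fish); return o+d*(z-o[2])/d[2]
def proj(f,X,fish=False):
    c=np.array(f["R"])@np.array(X)+np.array(f["t"]); F=foc(f)
    if fish:
        r=np.hypot(c[0],c[1]); th=np.arctan2(r,c[2]); k=F*th/max(r,1e-9)
        return f["cx"]+k*c[0],f["cy"]+k*c[1]
    return f["cx"]+F*c[0]/c[2],f["cy"]+F*c[1]/c[2]
def save(n,f): cv2.imwrite("pics/"+n+".png",cv2.cvtColor(f["color"],cv2.COLOR_RGB2BGR))
E
python3 - <<'E'
from h import *
import pickle
fs={}
for n in("side","top","wrist"):
    fs[n]=f=grab_frame(n); R=np.array(f["R"]); print(n,f["vertical_fov"],f["cx"],f["cy"],(-R.T@np.array(f["t"])).round(3),R.round(2).tolist())
pickle.dump(fs,open("f0.pkl","wb"))
a=[cv2.cvtColor(fs[n]["color"],cv2.COLOR_RGB2BGR) for n in fs]
cv2.imwrite("pics/a.png",a[1]);cv2.imwrite("pics/b.png",np.hstack([cv2.resize(a[0],(400,300)),cv2.resize(a[2],(400,300))]))
print(monitor.get_state())
E
```

```text
pics
side 51.728816430187884 259.16174582251415 189.75157425653993 [ 0.376 -0.741  0.922] [[0.97, -0.24, 0.0], [-0.18, -0.72, -0.67], [0.16, 0.65, -0.74]]
top 50.64185167268016 252.6996196576076 192.72863766026438 [ 0.348 -0.052  1.193] [[-0.04, -1.0, 0.0], [-0.98, 0.03, -0.2], [0.2, -0.01, -0.98]]
wrist 65.70646984690485 256.15125309049586 191.52753400253386 [0.125 0.515 0.373] [[0.37, 0.93, -0.0], [0.89, -0.35, 0.3], [0.27, -0.11, -0.96]]
{'time': 0.15, 'qpos': array([ 1.18899358e+00,  1.26257986e-01, -4.03559981e-02,  1.40539993e+00,
       -1.58202971e-05,  1.57078395e+00]), 'qvel': array([ 0.00072268, -0.00163348,  0.00375156, -0.0004997 ,  0.0001575 ,
        0.00076398]), 'effort': array([ 7.14185571e-04, -4.36272848e+01,  3.53150332e+01,  1.35056069e-02,
        4.18553896e-05,  1.90051196e-06]), 'tool_pos': array([0.195491  , 0.48688252, 0.20690786]), 'tcp_rot': array([-5.96038153e-01, -3.08431279e+00,  1.88242305e-03]), 'ft_force': array([-0.29957699,  0.58665047, -0.36508405]), 'wrist_torque': array([-0.00145876,  0.02444767, -0.00452902]), 'gripper_width': 1.0002975954125508}
```

View pics/a.png

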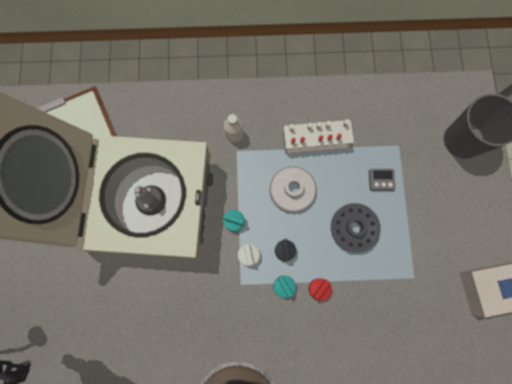

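View pics/b.png

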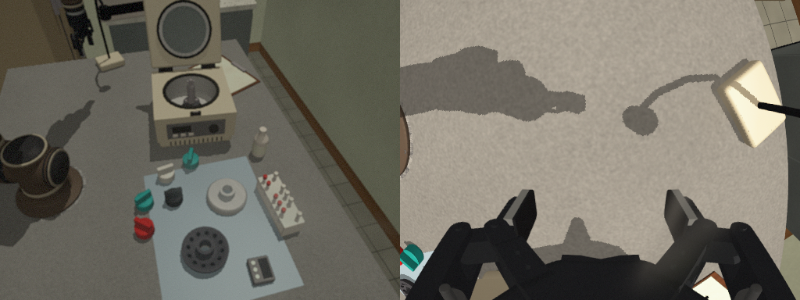

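```bash
python3 - <<'E'
from h import *
import pickle
fs=pickle.load(open("f0.pkl","rb"))
t=cv2.cvtColor(fs["top"]["color"],cv2.COLOR_RGB2BGR); s=cv2.cvtColor(fs["side"]["color"],cv2.COLOR_RGB2BGR)
def crop(i,u,v,w,h,k): return cv2.resize(i[v-h//2:v+h//2,u-w//2:u+w//2],None,fx=k,fy=k,interpolation=cv2.INTER_CUBIC)
r1=np.hstack([crop(t,150,200,64,64,4),crop(t,355,228,64,64,4),crop(t,285,250,64,64,4)])
r2=np.hstack([crop(s,246,120,64,64,4),crop(s,262,320,64,64,4),crop(s,222,252,64,64,4)])
cv2.imwrite("pics/c.png",np.vstack([r1,r2]))
def comp(f,mask,box):
    m=np.zeros_like(mask); x0,y0,x1,y1=box; m[y0:y1,x0:x1]=mask[y0:y1,x0:x1]
    cs,_=cv2.findContours(m,cv2.RETR_EXTERNAL,cv2.CHAIN_APPROX_NONE); c=max(cs,key=cv2.contourArea)
    return c,cv2.fitEllipse(c)
f=fs["top"]; g=cv2.cvtColor(f["color"],cv2.COLOR_RGB2GRAY)
dark=((g<75)*255).astype(np.uint8)
for n,box,z in(("rotor",(322,196,390,262),.03),("cap",(268,234,302,268),.03),):
    c,e=comp(f,dark,box); print(n,e,cv2.contourArea(c),plane(f,*e[0],z).round(4))
print([ (n,g[v,u]) for n,u,v in(("mat",320,250),("cover",280,195),("rot",340,235),("cap",285,255))])
hsv=cv2.cvtColor(f["color"],cv2.COLOR_RGB2HSV)
cov=((hsv[...,1]<45)&(g>110)).astype(np.uint8)*255
c,e=comp(f,cov,(262,160,325,220));print("cover",e,plane(f,*e[0],.026).round(4))
fs_=fs["side"];g2=cv2.cvtColor(fs_["color"],cv2.COLOR_RGB2GRAY);h2=cv2.cvtColor(fs_["color"],cv2.COLOR_RGB2HSV)
print("side px of rotor/cover/cap guesses for check")
cb=plane(f,143,195,.174);print("chamber",cb)
E
```

```text
rotor ((355.7488708496094, 228.55984497070312), (17.0164794921875, 21.36177635192871), 132.85057067871094) 91.0 [ 0.474 -0.358  0.03 ]
cap ((285.31781005859375, 250.38722229003906), (19.019630432128906, 19.68694496154785), 2.8928213119506836) 291.5 [ 0.419 -0.152  0.03 ]
[('mat', np.uint8(161)), ('cover', np.uint8(176)), ('rot', np.uint8(77)), ('cap', np.uint8(57))]
cover ((293.0, 189.5), (69.60520935058594, 73.59989929199219), 90.0) [ 0.5961 -0.1843  0.026 ]
side px of rotor/cover/cap guesses for check
chamber [0.56374346 0.217126   0.174     ]
```

View pics/c.png

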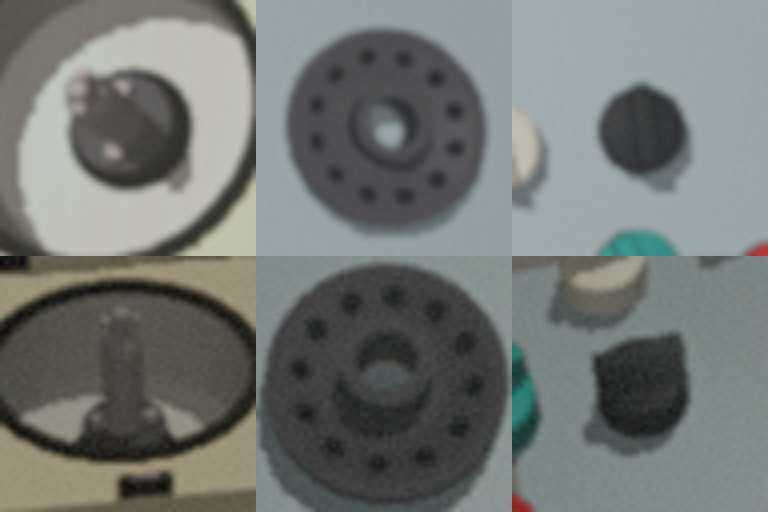

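Top view: the rotor is at px (355,228), dark, 12 holes. The cover is at (293,189), a bright pan. Spindle flange about (150,200), with the dogs seen as light spots at about (148,190) and (146,205), so their line is close to world x. Candidates for the cap: black (285,250), white (249,255), turquoise (234,221) and (285,287), red (320,290). Only the black one fits, and the enlarged crop confirms it.

```bash
cat >> h.py <<'E'
def blob(mask,box):
    m=np.zeros_like(mask); x0,y0,x1,y1=box; m[y0:y1,x0:x1]=mask[y0:y1,x0:x1]
    cs,_=cv2.findContours(m,cv2.RETR_EXTERNAL,cv2.CHAIN_APPROX_NONE); c=max(cs,key=cv2.contourArea)
    return c,cv2.fitEllipse(cv2.convexHull(c))
def worldcircle(f,c,z,fish=False):
    P=np.array([plane(f,*p,z,fish)[:2] for p in c.reshape(-1,2)])
    (x,y),r=cv2.minEnclosingCircle(P.astype(np.float32)); e=cv2.fitEllipse(cv2.convexHull(P.astype(np.float32)*1000))
    return np.round([x,y,r],4),np.round(e[0],1),np.round(e[1],1)
def delta(tgt,yaw_y=None):
    """row to take the tool (pointing down) to tgt with jaw axis at yaw_y (rad, world)"""
    s=monitor.get_state(); R=Rn.from_rotvec(s["tcp_rot"]); sh=R.inv().apply(np.array(tgt)-s["tool_pos"])/.03
    R2=R
    if yaw_y is None: y=R.as_matrix()[:,1]; yaw_y=np.arctan2(y[1],y[0])
    z=np.array([0,0,-1.]); y=np.array([np.cos(yaw_y),np.sin(yaw_y),0]); x=np.cross(y,z)
    w=(R.inv()*Rn.from_matrix(np.stack([x,y,z],1))).as_rotvec()
    return np.round(np.r_[np.degrees(w)/8,sh],2)
def st():
    s=monitor.get_state(); y=Rn.from_rotvec(s["tcp_rot"]).as_matrix()[:,1]
    print("t%.2f"%s["time"],"pos",s["tool_pos"].round(4),"yawy %.1f"%np.degrees(np.arctan2(y[1],y[0])),"F",s["ft_force"].round(1),"T",s["wrist_torque"].round(2),"w %.3f"%s["gripper_width"],"q",s["qpos"].round(2))
E
python3 - <<'E'
from h import *
import pickle
fs=pickle.load(open("f0.pkl","rb"))
for n,rb,cb in(("top",(320,196,390,262),(262,160,325,220)),("side",(225,280,300,352),(258,222,322,275))):
    f=fs[n]; g=cv2.GaussianBlur(cv2.cvtColor(f["color"],cv2.COLOR_RGB2GRAY),(3,3),0)
    h=cv2.cvtColor(f["color"],cv2.COLOR_RGB2HSV)
    for q,box,z,m in(("rotor",rb,.03,g<(100 if n=="top" else 80)),("cover",cb,.02,(h[...,1]<(28 if n=="top" else 40)))):
        c,e=blob((m*255).astype(np.uint8),box); print(n,q,np.round(e[0],1),np.round(e[1],1),worldcircle(f,c,z))
    print(h[190,280] if n=="top" else h[250,285], h[230,310] if n=="top" else h[230,240])
f=fs["top"]
g=cv2.cvtColor(f["color"],cv2.COLOR_RGB2GRAY)
c,e=blob(((g<75)*255).astype(np.uint8),(90,145,195,245));print("chamber",e,worldcircle(f,c,.174))
for p in((148,189.75),(146,205.5)): print("dog",plane(f,*p,.123))
print(delta([.565,.212,.32]))
E
```

```text
top rotor [355.1 228.2] [47.6 49.8] (array([ 0.4764, -0.3554,  0.0714]), array([ 476.2, -356.3]), array([138.9, 141.3]))Traceback (most recent call last):
  File "<stdin>", line 8, in <module>
  File "h.py", line 23, in blob
    return c,cv2.fitEllipse(cv2.convexHull(c))
             ~~~~~~~~~~~~~~^^^^^^^^^^^^^^^^^^^
cv2.error: OpenCV(4.12.0) /io/opencv/modules/imgproc/src/shapedescr.cpp:361: error: (-201:Incorrect size of input array) There should be at least 5 points to fit the ellipse in function 'fitEllipseNoDirect'
```

```bash
python3 - <<'E'
from h import *
import pickle
fs=pickle.load(open("f0.pkl","rb"))
f=fs["top"]
g=cv2.cvtColor(f["color"],cv2.COLOR_RGB2GRAY)
c,e=blob(((g<75)*255).astype(np.uint8),(90,145,195,245));print("chamber",e,worldcircle(f,c,.174))
for p in((148,189.75),(146,205.5)): print("dog",plane(f,*p,.123))
f=fs["side"]; g=cv2.GaussianBlur(cv2.cvtColor(f["color"],cv2.COLOR_RGB2GRAY),(3,3),0)
c,e=blob(((g<80)*255).astype(np.uint8),(225,280,300,352));print("rotor side",worldcircle(f,c,.03))
print(delta([.565,.212,.32]))
E
```

```text
chamber ((142.08871459960938, 194.6466522216797), (81.3073501586914, 86.14089965820312), 58.74711990356445) (array([0.5671, 0.2193, 0.1088]), array([567. , 219.4]), array([215.6, 216.4]))
dog [0.58853094 0.21739712 0.123     ]
dog [0.54559792 0.22202901 0.123     ]
rotor side (array([ 0.4772, -0.3625,  0.0737]), array([ 476.8, -362.2]), array([139.9, 146.3]))
[-1.000e-02  0.000e+00  0.000e+00 -1.484e+01 -3.920e+00 -3.760e+00]
```

Request:
arm_command:
  deltas:
    - [0, 0, 0, -0.5, -1.5, -1.2, -1]
    - [0, 0, 0, -1.5, -2.5, -2.2, -1]
    - [0, 0, 0, -2.5, -3.7, -3.2, -1]
    - [0, 0, 0, -4, -4.1, -3.76, -1]
    - [0, 0, 0, -5.6, -4.2, -3.76, -1]

```text
time: 0.65
tool_pos: [0.2955, 0.3116, 0.3226]
tcp_rot: [0.592, 3.083, 0.007]
ft_force: [1.5, 1.9, -0.3]
gripper_width: 1.001
```

Request:
arm_command:
  deltas:
    - [0, 0, 0, -1.6, 0, 0, -1]
    - [0, 0, 0, -3.2, 0, 0, -1]
    - [0, 0, 0, -4.8, 0, 0, -1]
    - [0, 0, 0, -6.4, 0, 0, -1]
    - [0, 0, 0, -8, 0, 0, -1]

```text
time: 1.15
tool_pos: [0.5198, 0.2221, 0.3191]
tcp_rot: [-0.597, -3.084, -0.0]
ft_force: [-0.4, 1.1, 0.6]
gripper_width: 1.003
```

Request:
arm_command:
  deltas:
    - [0, 0, 0, -1.2, 0, 0, -1]
    - [0, 0, 0, -1.2, 0, 0, -1]
    - [0, 0, 0, -1.2, 0, 0, -1]
    - [0, 0, 0, -1.2, 0, 0, -1]
    - [0, 0, 0, -1.2, 0, 0, -1]

```text
time: 1.65
tool_pos: [0.5505, 0.2106, 0.32]
tcp_rot: [0.594, 3.084, 0.001]
ft_force: [-0.0, -0.5, 0.4]
gripper_width: 1.004
```

```bash
python3 - <<'E'
from h import *
import pickle
st(); f=grab_frame("wrist"); pickle.dump(f,open("fw1.pkl","wb")); cv2.imwrite("pics/d.png",cv2.resize(cv2.cvtColor(f["color"],cv2.COLOR_RGB2BGR),(768,576)))
for X in((.567,.219,.222),(.567,.219,.2115),(.567,.219,.123)): print(np.multiply(proj(f,X,True),1.5).round(0))
E
```

```text
t1.65 pos [0.5505 0.2106 0.32  ] yawy 68.2 F [-0.  -0.5  0.4] T [ 0.02 -0.01  0.01] w 1.004 q [0.37 0.29 0.41 1.69 0.   0.75]
[407. 297.]
[407. 292.]
[402. 260.]
```

View pics/d.png

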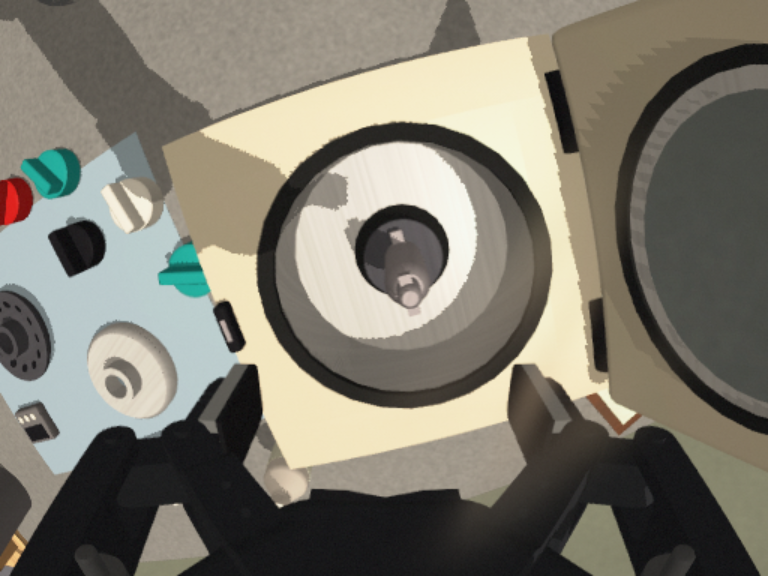

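Wrist view: the spindle tip is at (410,298) and was predicted at (407,297), so the axis is confirmed. The cross bar ends are at (405,279) and (414,315), and a dog is at (396,236).

```bash
python3 - <<'E'
from h import *
import pickle
f=pickle.load(open("fw1.pkl","rb"))
P=lambda u,v,z:plane(f,u/1.5,v/1.5,z,True)
a,b=P(405,279,.2155),P(414,315,.2155);d=a-b;print(a,b,np.linalg.norm(d),np.degrees(np.arctan2(d[1],d[0])))
print("tip",P(410,298,.222)); 
dg=P(396,236,.123)-[.567,.219,.123]; print("dog",dg,np.degrees(np.arctan2(dg[1],dg[0])),np.hypot(*dg[:2]))
# crop of bar
c=cv2.cvtColor(f["color"],cv2.COLOR_RGB2BGR)[140:225,225:320];cv2.imwrite("pics/e.png",cv2.resize(c,None,fx=6,fy=6,interpolation=cv2.INTER_CUBIC))
for t,y in(([.476,-.358,.28],np.radians(53)),([.476,-.358,.28],None)): print(delta(t,y))
E
```

```text
[0.55729061 0.22138158 0.2155    ] [0.58218605 0.21811973 0.2155    ] 0.02510822119978848 172.53552050126396
tip [0.56812814 0.22027003 0.222     ]
dog [-0.02038777  0.00298179  0.        ] 171.67926211097978 0.02060466180995511
[ 1.000e-02  0.000e+00  1.900e+00 -4.730e+00 -1.852e+01  1.330e+00]
[ 1.000e-02  0.000e+00 -0.000e+00 -4.730e+00 -1.852e+01  1.330e+00]
```

View pics/e.png

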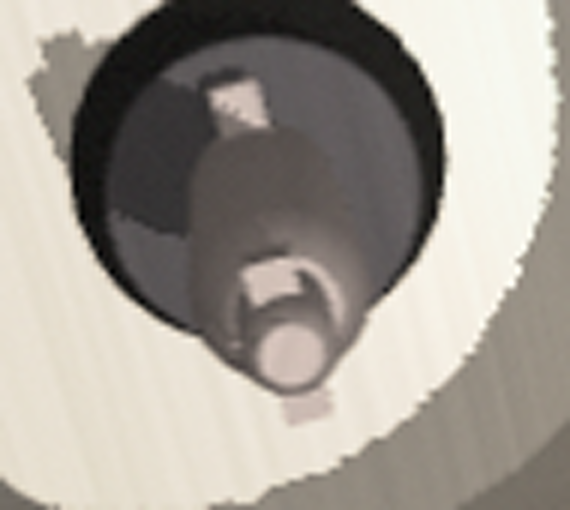

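Request:
arm_command:
  deltas:
    - [0, 0, 0, -0.4, -1.6, 0, -1]
    - [0, 0, 0, -0.8, -3.2, 0, -1]
    - [0, 0, 0, -1.2, -4.8, 0, -1]
    - [0, 0, 0, -1.6, -6.4, 0, -1]
    - [0, 0, 0, -2, -8, 0, -1]

```text
time: 2.2
tool_pos: [0.5166, -0.036, 0.3201]
tcp_rot: [0.593, 3.083, 0.0]
ft_force: [0.5, -0.1, 0.2]
gripper_width: 1.005
```

Request:
arm_command:
  deltas:
    - [0, 0, 0, -0.4, -1.6, 0, -1]
    - [0, 0, 0, -0.8, -3.2, 0, -1]
    - [0, 0, 0, -1.2, -4.8, 0, -1]
    - [0, 0, 0, -1.6, -6.4, 0.6, -1]
    - [0, 0, 0, -2, -8, 1.3, -1]

```text
time: 2.7
tool_pos: [0.4845, -0.2756, 0.2839]
tcp_rot: [0.594, 3.082, -0.002]
ft_force: [1.7, 0.6, 0.6]
gripper_width: 0.997
```

Request:
arm_command:
  deltas:
    - [0, 0, 1, -0.4, -1.5, 0.7, -1]
    - [0, 0, 2, -0.73, -2.5, 1.4, -1]
    - [0, 0, 3, -0.73, -2.5, 2.1, -1]
    - [0, 0, 4, -0.73, -2.5, 2.6, -1]
    - [0, 0, 5, -0.73, -2.5, 2.6, -1]

```text
time: 3.2
tool_pos: [0.4761, -0.3509, 0.2026]
tcp_rot: [-1.621, -2.687, -0.001]
ft_force: [-1.1, 0.9, 0.4]
gripper_width: 0.997
```

Request:
arm_command:
  deltas:
    - [0, 0, 1, 0, 0, 0, -1]
    - [0, 0, 2.1, 0, 0, 0, -1]
    - [0, 0, 2.1, 0, 0, 0, -1]
    - [0, 0, 2.1, 0, 0, 0, -1]
    - [0, 0, 2.1, 0, 0, 0, -1]

```text
time: 3.7
tool_pos: [0.4773, -0.3517, 0.2052]
tcp_rot: [1.987, 2.432, 0.0]
ft_force: [0.5, -0.5, 0.1]
gripper_width: 1.002
```

```bash
python3 - <<'E'
from h import *
import pickle
st(); f=grab_frame("wrist"); pickle.dump(f,open("fw2.pkl","wb")); cv2.imwrite("pics/f.png",cv2.resize(cv2.cvtColor(f["color"],cv2.COLOR_RGB2BGR),(768,576)))
for X in((.476,-.358,.05),(.476,-.358,.03)): print(np.multiply(proj(f,X,True),1.5).round(0))
E
```

```text
t3.70 pos [ 0.4773 -0.3517  0.2052] yawy 11.5 F [ 0.5 -0.5  0.1] T [-0.03  0.03  0.  ] w 1.002 q [-0.63  0.26  0.11  1.43  0.    0.74]
[382. 263.]
[382. 257.]
```

View pics/f.png

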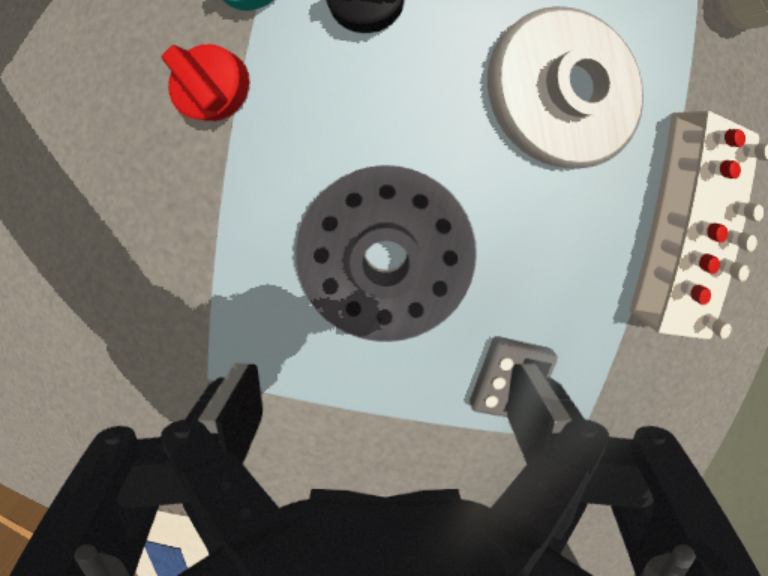

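```bash
python3 - <<'E'
from h import *
import pickle
f=pickle.load(open("fw2.pkl","rb"))
P=lambda u,v,z:plane(f,u/1.5,v/1.5,z,True).round(4)
for u,v in((295,253),(476,253),(386,165),(384,341)): print(P(u,v,.03))
g=cv2.cvtColor(f["color"],cv2.COLOR_RGB2GRAY)
c,e=blob(((g>100)*255).astype(np.uint8),(236,155,278,190)); print("bore",np.array(e[0])*1.5,e[1]); 
c=cv2.convexHull(c)
print(worldcircle(f,c,.05,True))
c,e=blob(((g>120)*255).astype(np.uint8),(322,2,431,115));
print("cover top",worldcircle(f,c,.02,True))
for z in(.22,.025): print(delta([.4765,-.358,z]))
E
```

```text
[ 0.4075 -0.3681  0.03  ]
[ 0.5484 -0.3394  0.03  ]
[ 0.4647 -0.2868  0.03  ]
[ 0.4919 -0.4281  0.03  ]
bore [384.77915955 255.13499451] (20.268512725830078, 27.14742660522461)
(array([ 0.4766, -0.3501,  0.0152]), array([ 476.9, -351.4]), array([23.1, 30.1]))Traceback (most recent call last):
  File "<stdin>", line 10, in <module>
  File "h.py", line 23, in blob
    return c,cv2.fitEllipse(cv2.convexHull(c))
             ~~~~~~~~~~~~~~^^^^^^^^^^^^^^^^^^^
cv2.error: OpenCV(4.12.0) /io/opencv/modules/imgproc/src/shapedescr.cpp:361: error: (-201:Incorrect size of input array) There should be at least 5 points to fit the ellipse in function 'fitEllipseNoDirect'
```

Request:
arm_command:
  deltas:
    - [0, 0, 0, -0.18, 0, 1.6, -1]
    - [0, 0, 0, -0.18, 0, 3.2, -1]
    - [0, 0, 0, -0.18, 0, 4.8, -0.8]
    - [0, 0, 0, -0.18, 0, 5.64, -0.6]
    - [0, 0, 0, -0.18, 0, 5.64, -0.5]
  newtons: 90

```text
time: 4.25
tool_pos: [0.4756, -0.3553, 0.0312]
tcp_rot: [-1.985, -2.425, 0.001]
ft_force: [-0.9, -0.2, -0.4]
gripper_width: 0.751
```

Request:
arm_command:
  deltas:
    - [0, 0, 0, 0, 0, 0, 1]
    - [0, 0, 0, 0, 0, 0, 1]
    - [0, 0, 0, 0, 0, 0, 1]
    - [0, 0, 0, 0, 0, 0, 1]
    - [0, 0, 0, 0, 0, 0, 1]

```text
time: 4.75
tool_pos: [0.4788, -0.3577, 0.0366]
tcp_rot: [1.99, 2.429, 0.0]
ft_force: [-0.3, 0.1, -0.2]
gripper_width: -0.002
```

```bash
python3 - <<'E'
from h import *
st(); f=grab_frame("wrist"); a=cv2.cvtColor(f["color"],cv2.COLOR_RGB2BGR)[130:384,60:460]; b=grab_frame("side")["color"][240:367,200:400,::-1]
cv2.imwrite("pics/g.png",np.hstack([a,cv2.resize(b,(400,254))]))
E
```

```text
t4.75 pos [ 0.4788 -0.3577  0.0366] yawy 11.3 F [-0.3  0.1 -0.2] T [0.03 0.02 0.01] w -0.002 q [-0.64  0.31 -0.19  1.07  0.    0.73]
```

View pics/g.png

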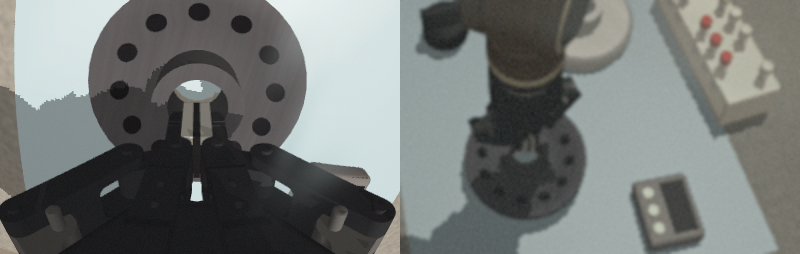

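The fingers shut fully (width 0) without the hub between them, so the tips passed above it. I'll lift, and work out from the earlier open-finger picture where the tips really are.

Request:
arm_command:
  deltas:
    - [0, 0, 0, 0, 0, -1.5, 1]
    - [0, 0, 0, 0, 0, -1.5, 0.5]
    - [0, 0, 0, 0, 0, -1.5, -0.5]
    - [0, 0, 0, 0, 0, -1.5, -0.5]
    - [0, 0, 0, 0, 0, -1.5, -0.5]

```text
time: 5.35
tool_pos: [0.4777, -0.357, 0.0795]
tcp_rot: [-1.99, -2.428, 0.0]
ft_force: [-0.6, -0.3, -0.2]
gripper_width: 0.681
```

```bash
python3 - <<'E'
from h import *
import pickle
f=pickle.load(open("fw2.pkl","rb"))
R=Rn.from_rotvec([1.987,2.432,0]).as_matrix(); p=np.array([.4773,-.3517,.2052])
for u,v in((235,366),(258,366),(262,400),(513,366),(537,366),(509,400)):
    o,d=ray(f,u/1.5,v/1.5,True); o=R.T@(o-p); d=R.T@d
    for x in(.011,0,-.011):
        k=(x-o[0])/d[0]; print((u,v),x,((o+d*k)*1000).round(1),end=" ")
    print()
st(); g=grab_frame("wrist"); pickle.dump(g,open("fw3.pkl","wb"))
cv2.imwrite("pics/i.png",cv2.cvtColor(g["color"],cv2.COLOR_RGB2BGR))
E
```

```text
(235, 366) 0.011 [ 11.  -48.4 -43.4] (235, 366) 0 [  0.  -56.6 -22.5] (235, 366) -0.011 [-11.  -64.8  -1.7] 
(258, 366) 0.011 [ 11.  -40.7 -42.8] (258, 366) 0 [  0.  -47.6 -21.8] (258, 366) -0.011 [-11.  -54.5  -0.8] 
(262, 400) 0.011 [ 11.  -34.2 -63.1] (262, 400) 0 [  0.  -40.  -45.6] (262, 400) -0.011 [-11.  -45.8 -28.1] 
(513, 366) 0.011 [ 11.   40.6 -42.6] (513, 366) 0 [  0.   47.5 -21.7] (513, 366) -0.011 [-11.   54.5  -0.7] 
(537, 366) 0.011 [ 11.   48.6 -43.3] (537, 366) 0 [  0.   56.9 -22.4] (537, 366) -0.011 [-11.   65.2  -1.5] 
(509, 400) 0.011 [ 11.  34. -63.] (509, 400) 0 [  0.   39.8 -45.5] (509, 400) -0.011 [-11.   45.7 -28. ] 
t5.35 pos [ 0.4777 -0.357   0.0795] yawy 11.3 F [-0.6 -0.3 -0.2] T [ 0.02  0.02 -0.02] w 0.681 q [-0.64  0.29 -0.12  1.16 -0.    0.73]
```

View pics/i.png

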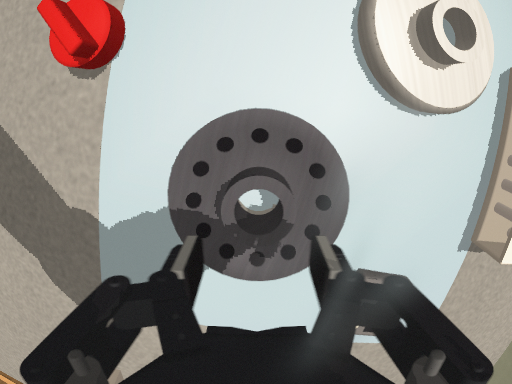

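```bash
python3 - <<'E'
from h import *
import pickle
f=pickle.load(open("fw3.pkl","rb"))
s=monitor.get_state(); R=Rn.from_rotvec(s["tcp_rot"]).as_matrix(); p=s["tool_pos"]
def at(u,v,w):
    o,d=ray(f,u,v,True); o=R.T@(o-p); d=R.T@d
    for y in w: k=(y-o[1])/d[1]; print((u,v),((o+d*k)*1000).round(1),end=" ")
    print()
o,_=ray(f,0,0,True); print("cam in tool",(R.T@(o-p)*1000).round(1))
for u,v,sg in((203,238,-1),(192,237,-1),(311,238,1),(326,238,1),(182,278,-1)): at(u,v,[sg*.025,sg*.029,sg*.033,sg*.037])
# predicted pixels for pad-tip corners
for x in(-11,11):
  for z in(-6,-20,-40): print(x,z,np.round(proj(f,p+R@np.array([x,-29,z])/1000,True),0))
E
```

```text
cam in tool [  75.7   -0.4 -165.9]
(203, 238) [ 15.4 -25.  -44.3] (203, 238) [  5.6 -29.  -24.5] (203, 238) [ -4.2 -33.   -4.7] (203, 238) [-14.  -37.   15.1] 
(192, 237) [ 26.2 -25.  -65.5] (192, 237) [ 18.2 -29.  -49.1] (192, 237) [ 10.1 -33.  -32.7] (192, 237) [  2.1 -37.  -16.4] 
(311, 238) [ 14.6  25.  -42.6] (311, 238) [  5.   29.  -23.2] (311, 238) [-4.6 33.  -3.8] (311, 238) [-14.3  37.   15.6] 
(326, 238) [ 28.   25.  -69.9] (326, 238) [ 20.5  29.  -54.8] (326, 238) [ 13.   33.  -39.7] (326, 238) [  5.5  37.  -24.6] 
(182, 278) [ 20.7 -25.  -85.4] (182, 278) [ 11.7 -29.  -72.3] (182, 278) [  2.8 -33.  -59.1] (182, 278) [ -6.2 -37.  -46. ] 
-11 -6 [210. 249.]
-11 -20 [206. 260.]
-11 -40 [201. 280.]
11 -6 [208. 216.]
11 -20 [204. 225.]
11 -40 [197. 242.]
```

Request:
arm_command:
  deltas:
    - [0, 0, 0, 0, 0, 1, -0.5]
    - [0, 0, 0, 0, 0, 1.4, -0.5]
    - [0, 0, 0, 0, 0, 1.7, -0.5]
    - [0, 0, 0, 0, 0, 1.9, -0.5]
    - [0, 0, 0, 0, 0, 1.9, -0.5]

```text
time: 5.9
tool_pos: [0.478, -0.3571, 0.0229]
tcp_rot: [-1.991, -2.429, 0.0]
ft_force: [0.4, -0.0, 0.5]
gripper_width: 0.748
```

Request:
arm_command:
  deltas:
    - [0, 0, 0, 0, 0, 0, 1]
    - [0, 0, 0, 0, 0, 0, 1]
    - [0, 0, 0, 0, 0, 0, 1]
    - [0, 0, 0, 0, 0, 0, 1]
    - [0, 0, 0, 0, 0, 0, 1]
  newtons: 40

```text
time: 6.4
tool_pos: [0.4787, -0.3576, 0.0243]
tcp_rot: [1.991, 2.429, 0.0]
ft_force: [-0.1, -0.1, 0.4]
gripper_width: 0.0
```

```bash
python3 -c "
from h import *
st();f=grab_frame('wrist');save('j',f)"
```

```text
t6.40 pos [ 0.4787 -0.3576  0.0243] yawy 11.3 F [-0.1 -0.1  0.4] T [-0.02  0.04 -0.01] w 0.000 q [-0.64  0.32 -0.2   1.05  0.    0.73]
```

```bash
python3 - <<'E'
from h import *
import pickle
f=pickle.load(open("fw3.pkl","rb"))
R=Rn.from_rotvec([-1.99,-2.428,0]).as_matrix(); p=np.array([.4777,-.357,.0795])
for x in(38,42):
  for z in(-73,-85,-103): print("body",x,z,np.round(proj(f,p+R@np.array([x,-38,z])/1000,True),0))
for y in (0,-4): 
  for z in(0,-15,-30,-36): print("tip shut",y,z,np.round(proj(f,p+R@np.array([11,y,z])/1000,True),0))
g=cv2.cvtColor(cv2.imread("pics/j.png"),cv2.COLOR_BGR2GRAY)
print(g[200:262:3,243].tolist(),g[200:262:3,270].tolist())
E
```

```text
body 38 -73 [150. 215.]
body 38 -85 [138. 229.]
body 38 -103 [114. 257.]
body 42 -73 [148. 205.]
body 42 -85 [136. 218.]
body 42 -103 [112. 244.]
tip shut 0 0 [257. 212.]
tip shut 0 -15 [257. 222.]
tip shut 0 -30 [257. 234.]
tip shut 0 -36 [257. 239.]
tip shut -4 0 [250. 212.]
tip shut -4 -15 [250. 222.]
tip shut -4 -30 [249. 234.]
tip shut -4 -36 [249. 239.]
[51, 97, 96, 96, 95, 96, 96, 121, 142, 142, 143, 127, 119, 116, 113, 119, 119, 121, 123, 120, 121] [56, 96, 96, 97, 97, 100, 96, 141, 141, 141, 142, 141, 120, 114, 91, 94, 101, 113, 120, 104, 104]
```

View pics/j.png

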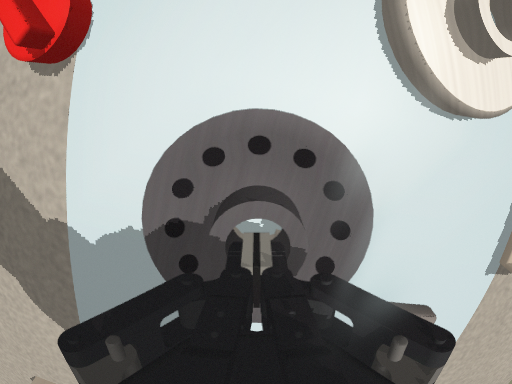

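The picture and the failed grasps agree: the shut tips sit about 28 mm behind the reported TCP. I'll check this by touching the hub's top (z = 50 mm) lightly with shut fingers.

Request:
arm_command:
  deltas:
    - [0, 0, 0, 0, 0, -0.6, 1]
    - [0, 0, 0, 0, 0.75, -0.6, 1]
    - [0, 0, 0, 0, 0.75, -0.6, 1]
    - [0, 0, 0, 0, 0.75, -0.2, 1]
    - [0, 0, 0, 0, 0.75, 0, 1]

```text
time: 6.95
tool_pos: [0.5014, -0.3532, 0.026]
tcp_rot: [1.989, 2.427, 0.002]
ft_force: [-10.9, 10.9, 53.5]
gripper_width: -0.005
```

Request:
arm_command:
  deltas:
    - [0, 0, 0, 0, 0, 0, 1]
    - [0, 0, 0, 0, 0, 0.03, 1]
    - [0, 0, 0, 0, 0, 0.06, 1]
    - [0, 0, 0, 0, 0, 0.08, 1]
    - [0, 0, 0, 0, 0, 0.1, 1]

```text
time: 7.45
tool_pos: [0.5013, -0.3532, 0.026]
tcp_rot: [1.988, 2.426, 0.003]
ft_force: [-7.7, 8.8, 41.3]
gripper_width: 0.003
```

```bash
python3 -c "
from h import *
st()"
```

```text
t7.45 pos [ 0.5013 -0.3532  0.026 ] yawy 11.3 F [-7.7  8.8 41.3] T [ 1.99  1.78 -0.02] w 0.003 q [-0.61  0.34 -0.17  1.06  0.    0.76]
```

Request:
arm_command:
  deltas:
    - [0, 0, 0, 0, 0, -0.8, 1]
    - [0, 0, 0, 0, -0.4, -1.4, 0.3]
    - [0, 0, 0, 0, -0.75, -1.4, -0.5]
    - [0, 0, 0, 0, -0.75, -1.4, -0.5]
    - [0, 0, 0, 0, -0.75, -1.4, -0.5]

```text
time: 7.95
tool_pos: [0.4772, -0.357, 0.0609]
tcp_rot: [-1.991, -2.427, -0.0]
ft_force: [0.5, 0.6, 0.5]
gripper_width: 0.681
```

```bash
python3 -c "
from h import *
st();print(delta([.478,-.3572,.011]))"
```

```text
t7.95 pos [ 0.4772 -0.357   0.0609] yawy 11.3 F [0.5 0.6 0.5] T [-0.01  0.07  0.06] w 0.681 q [-0.64  0.3  -0.15  1.13  0.    0.73]
[-0.01 -0.01 -0.   -0.02  0.03  1.66]
```

Request:
arm_command:
  deltas:
    - [0, 0, 0, 0, 0, 0.8, -0.5]
    - [0, 0, 0, 0, 0, 1.3, -0.5]
    - [0, 0, 0, 0, 0, 1.65, -0.5]
    - [0, 0, 0, 0, 0, 1.65, -0.5]
    - [0, 0, 0, 0, 0, 1.65, -0.5]
  newtons: 100

```text
time: 8.45
tool_pos: [0.4783, -0.3572, 0.0127]
tcp_rot: [-1.991, -2.429, -0.0]
ft_force: [-0.0, -0.1, 0.3]
gripper_width: 0.746
```

Request:
arm_command:
  deltas:
    - [0, 0, 0, 0, 0, 0, 1]
    - [0, 0, 0, 0, 0, 0, 1]
    - [0, 0, 0, 0, 0, 0, 1]
    - [0, 0, 0, 0, 0, 0, 1]
    - [0, 0, 0, 0, 0, 0, 1]

```text
time: 8.95
tool_pos: [0.4793, -0.3576, 0.0149]
tcp_rot: [1.99, 2.428, 0.001]
ft_force: [-1.4, 2.0, 5.4]
gripper_width: 0.583
```

```bash
python3 -c "
from h import *
st()"
```

```text
t8.95 pos [ 0.4793 -0.3576  0.0149] yawy 11.3 F [-1.4  2.   5.4] T [ 0.45 -0.03  0.03] w 0.583 q [-0.64  0.32 -0.22  1.03  0.    0.73]
```

```bash
python3 - <<'E'
from h import *
st(); f=grab_frame("wrist"); a=cv2.cvtColor(f["color"],cv2.COLOR_RGB2BGR)[100:384,56:456]; b=grab_frame("side")["color"][240:367,210:390,::-1]
cv2.imwrite("pics/k.png",np.hstack([a,cv2.resize(b,(400,284),interpolation=cv2.INTER_CUBIC)]))
E
```

```text
t8.95 pos [ 0.4793 -0.3576  0.0149] yawy 11.3 F [-1.4  2.   5.4] T [ 0.45 -0.03  0.03] w 0.583 q [-0.64  0.32 -0.22  1.03  0.    0.73]
```

View pics/k.png

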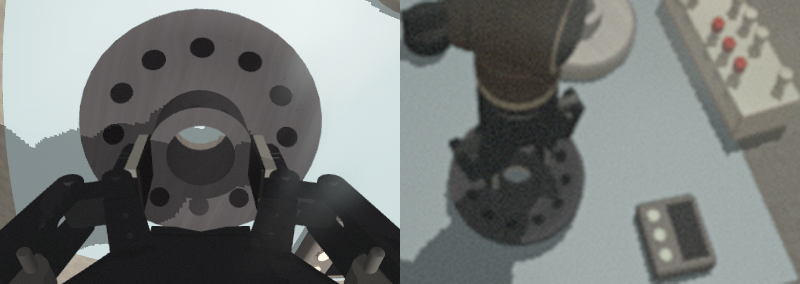

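Wrist crop: the pads, at (140,155) and (262,160), sit on both sides of the hub, with the bore at (200,150) centred between them. I'll lift and weigh it.

Request:
arm_command:
  deltas:
    - [0, 0, 0, 0, 0, -0.3, 1]
    - [0, 0, 0, 0, 0, -0.7, 1]
    - [0, 0, 0, 0, 0, -1, 1]
    - [0, 0, 0, 0, 0, -1, 1]
    - [0, 0, 0, 0, 0, -1, 1]

```text
time: 9.55
tool_pos: [0.4785, -0.3576, 0.0434]
tcp_rot: [1.991, 2.429, -0.0]
ft_force: [0.0, -0.2, -4.1]
gripper_width: 0.58
```

```bash
python3 - <<'E'
from h import *
st(); f=grab_frame("wrist"); save("l",f); st()
E
```

```text
t9.55 pos [ 0.4785 -0.3576  0.0434] yawy 11.3 F [ 0.  -0.2 -4.1] T [-0.02  0.06 -0.02] w 0.580 q [-0.64  0.31 -0.18  1.09 -0.    0.73]
t9.60 pos [ 0.4781 -0.3573  0.0429] yawy 11.3 F [-0.5 -0.6 -3.9] T [-0.   -0.05 -0.03] w 0.582 q [-0.64  0.31 -0.18  1.09 -0.    0.73]
```

Request:
arm_command:
  deltas:
    - [0, 0, 0, 0, 0, -1.2, 1]
    - [0, 0, 0, 0, 0, -2.7, 1]
    - [0, 0, 0, 0, 0, -4.2, 1]
    - [0, 0, 0, 0, 0, -5.7, 1]
    - [0, 0, 0, 0, 0, -7.2, 1]

```text
time: 10.1
tool_pos: [0.4779, -0.3571, 0.2603]
tcp_rot: [-1.991, -2.429, 0.0]
ft_force: [0.7, -0.7, -5.2]
gripper_width: 0.584
```

Request:
arm_command:
  deltas:
    - [0, 0, 0, 0.8, 0.3, -0.3, 1]
    - [0, 0, 0, 2.1, 0.75, -0.3, 1]
    - [0, 0, 0, 3.4, 1.25, -0.3, 1]
    - [0, 0, 0, 4.7, 1.75, -0.3, 1]
    - [0, 0, 0, 6.1, 2.23, -0.3, 1]

```text
time: 10.6
tool_pos: [0.5079, -0.1634, 0.2674]
tcp_rot: [-1.992, -2.428, 0.001]
ft_force: [1.1, 0.0, -4.6]
gripper_width: 0.583
```

Request:
arm_command:
  deltas:
    - [0, 0, 0, 1.3, 0.45, 0, 1]
    - [0, 0, 0, 2.6, 0.95, 0, 1]
    - [0, 0, 0, 3.9, 1.4, 0, 1]
    - [0, 0, 0, 5.2, 1.9, 0, 1]
    - [0, 0, 0, 6.4, 2.33, 0, 1]

```text
time: 11.1
tool_pos: [0.5386, 0.0391, 0.2675]
tcp_rot: [-1.99, -2.43, 0.001]
ft_force: [0.2, -0.5, -4.3]
gripper_width: 0.581
```

Request:
arm_command:
  deltas:
    - [0, 0, 0, 1.3, 0.45, 0, 1]
    - [0, 0, 0, 2.6, 0.95, 0, 1]
    - [0, 0, 0, 3.9, 1.4, 0, 1]
    - [0, 0, 0, 5.0, 1.8, 0, 1]
    - [0, 0, 0, 5.7, 2.13, 0, 1]

```text
time: 11.6
tool_pos: [0.5676, 0.22, 0.267]
tcp_rot: [-1.988, -2.431, 0.002]
ft_force: [0.4, -0.0, -4.8]
gripper_width: 0.578
```

```bash
python3 - <<'E'
from h import *
st(); f=grab_frame("wrist"); save("m",f); g=grab_frame("top"); save("n",g); g=grab_frame("side"); save("o",g);st();print(delta([.5675,.2195,.16]))
E
```

```text
t11.60 pos [0.5676 0.22   0.267 ] yawy 11.4 F [ 0.4 -0.  -4.8] T [-0.06  0.   -0.01] w 0.578 q [0.37 0.3  0.31 1.58 0.   1.74]
t11.75 pos [0.5677 0.2188 0.2666] yawy 11.5 F [-1.3 -0.  -5.2] T [-0.06  0.01 -0.02] w 0.582 q [ 0.37  0.3   0.31  1.58 -0.    1.74]
[-0.02  0.    0.    0.03  0.01  3.55]
```

Request:
arm_command:
  deltas:
    - [0, 0, 0, 0, 0, 0.5, 1]
    - [0, 0, 0, 0, 0, 1, 1]
    - [0, 0, 0, 0, 0, 1.4, 1]
    - [0, 0, 0, 0, 0, 1.8, 1]
    - [0, 0, 0, 0, 0, 2.1, 1]

```text
time: 12.25
tool_pos: [0.5679, 0.2169, 0.2043]
tcp_rot: [-1.992, -2.429, -0.0]
ft_force: [2.8, 0.6, 3.0]
gripper_width: 0.582
```

```bash
python3 -c "
from h import *
st()"
```

```text
t12.25 pos [0.5679 0.2169 0.2043] yawy 11.3 F [2.8 0.6 3. ] T [ 0.49 -0.85 -0.06] w 0.582 q [0.36 0.29 0.15 1.44 0.   1.74]
```

Request:
arm_command:
  deltas:
    - [0, 0, 0, 0, 0, 0.2, 1]
    - [0, 0, 0, 0, 0, 0.5, 1]
    - [0, 0, 0, 0, 0, 0.8, 1]
    - [0, 0, 0, 0, 0, 1.1, 1]
    - [0, 0, 0, 0, 0, 1.4, 1]

```text
time: 12.75
tool_pos: [0.5685, 0.2182, 0.163]
tcp_rot: [1.991, 2.43, 0.004]
ft_force: [3.1, 5.1, -0.2]
gripper_width: 0.58
```

```bash
python3 -c "
from h import *
st()"
```

```text
t12.75 pos [0.5685 0.2182 0.163 ] yawy 11.3 F [ 3.1  5.1 -0.2] T [ 1.09 -0.75 -0.03] w 0.580 q [0.37 0.29 0.06 1.34 0.   1.74]
```

Request:
arm_command:
  deltas:
    - [0, 0, 0, 0.02, 0.02, 0.2, 1]
    - [0, 0, 0, 0.03, 0.03, 0.4, 1]
    - [0, 0, 0, 0.03, 0.03, 0.6, 1]
    - [0, 0, 0, 0.03, 0.03, 0.75, 1]
    - [0, 0, 0, 0.03, 0.03, 0.85, 1]

```text
time: 13.25
tool_pos: [0.5685, 0.2185, 0.1371]
tcp_rot: [-1.991, -2.43, 0.0]
ft_force: [1.8, 2.9, -1.7]
gripper_width: 0.576
```

```bash
python3 -c "
from h import *
st()"
```

```text
t13.25 pos [0.5685 0.2185 0.1371] yawy 11.3 F [ 1.8  2.9 -1.7] T [ 0.56 -0.55  0.01] w 0.576 q [0.37 0.29 0.01 1.29 0.   1.74]
```

Request:
arm_command:
  deltas:
    - [0, 0, 0, 0, 0, 0.04, 1]
    - [0, 0, 0, 0, 0, 0.08, 1]
    - [0, 0, 0, 0, 0, 0.12, 1]
    - [0, 0, 0, 0, 0, 0.12, 1]
    - [0, 0, 0, 0, 0, 0.12, 1]

```text
time: 13.75
tool_pos: [0.5686, 0.2184, 0.1339]
tcp_rot: [-1.991, -2.43, 0.0]
ft_force: [1.9, 2.5, -3.8]
gripper_width: 0.58
```

```bash
python3 -c "
from h import *
st()"
```

```text
t13.75 pos [0.5686 0.2184 0.1339] yawy 11.3 F [ 1.9  2.5 -3.8] T [ 0.52 -0.53 -0.03] w 0.580 q [ 0.37  0.29  0.01  1.29 -0.    1.74]
```

Request:
arm_command:
  deltas:
    - [0, 0, -0.5, 0, 0, 0, 1]
    - [0, 0, -1, 0, 0, 0, 1]
    - [0, 0, -1.5, 0, 0, 0, 1]
    - [0, 0, -2, 0, 0, 0, 1]
    - [0, 0, -2.5, 0, 0, 0, 1]

```text
time: 14.25
tool_pos: [0.569, 0.2189, 0.1339]
tcp_rot: [-1.538, -2.739, -0.002]
ft_force: [3.5, 4.4, -4.9]
gripper_width: 0.58
```

```bash
python3 -c "
from h import *
st()"
```

```text
t14.25 pos [0.569  0.2189 0.1339] yawy 31.4 F [ 3.5  4.4 -4.9] T [ 1.06 -0.91 -0.81] w 0.580 q [0.37 0.29 0.01 1.28 0.   1.39]
```

Turning now meets about 0.8 N m, the brake torque, and the underside is already about 4 mm below the dogs' tops, so the slot has caught the dogs. I'll lower it home.

Request:
arm_command:
  deltas:
    - [0, 0, 0.1, 0, 0, 0.05, 1]
    - [0, 0, 0.15, 0, 0, 0.1, 1]
    - [0, 0, 0.15, 0, 0, 0.15, 1]
    - [0, 0, 0.15, 0, 0, 0.2, 1]
    - [0, 0, 0.15, 0, 0, 0.2, 1]

```text
time: 14.75
tool_pos: [0.5681, 0.2195, 0.13]
tcp_rot: [-1.568, -2.722, -0.004]
ft_force: [-4.2, 5.0, 9.1]
gripper_width: 0.579
```

```bash
python3 -c "
from h import *
st()"
```

```text
t14.75 pos [0.5681 0.2195 0.13  ] yawy 30.1 F [-4.2  5.   9.1] T [ 1.13  0.71 -0.17] w 0.579 q [ 0.37  0.29 -0.    1.27  0.    1.41]
```

Request:
arm_command:
  deltas:
    - [0, 0, 0, 0, 0, 0, 0.2]
    - [0, 0, 0, 0, 0, 0, -0.5]
    - [0, 0, 0, 0, 0, 0, -0.5]
    - [0, 0, 0, 0, 0, -0.4, -0.5]
    - [0, 0, 0, 0, 0, -1.4, -0.5]

```text
time: 15.25
tool_pos: [0.567, 0.2174, 0.168]
tcp_rot: [-1.567, -2.719, 0.008]
ft_force: [-0.2, -0.1, 0.1]
gripper_width: 0.747
```

Request:
arm_command:
  deltas:
    - [0, 0, 0, 0, 0, -1.4, -0.5]
    - [0, 0, 0, 0, 0, -2.8, -0.5]
    - [0, 0, 0, 0, 0, -4, -0.5]
    - [0, 0, 0, 0, 0, -5, -0.5]
    - [0, 0, 0, 0, 0, -5, -0.5]

```text
time: 15.75
tool_pos: [0.5695, 0.2183, 0.3253]
tcp_rot: [1.566, 2.718, 0.008]
ft_force: [-0.8, 0.1, -0.7]
gripper_width: 0.755
```

```bash
python3 - <<'E'
from h import *
import pickle
st(); f=grab_frame("wrist"); pickle.dump(f,open("fw5.pkl","wb"))
a=cv2.cvtColor(f["color"],cv2.COLOR_RGB2BGR); cv2.imwrite("pics/p.png",cv2.resize(a[60:300,130:430],None,fx=2.5,fy=2.5,interpolation=cv2.INTER_CUBIC))
for X in((.567,.219,.222),(.567,.219,.165),(.567,.219,.145)): print(((np.array(proj(f,X,True))-[130,60])*2.5).round(0))
E
```

```text
t15.75 pos [0.5695 0.2183 0.3253] yawy 30.1 F [-0.8  0.1 -0.7] T [-0.04 -0.02 -0.04] w 0.755 q [ 0.37  0.33  0.48  1.71 -0.    1.41]
[311. 304.]
[311. 270.]
[311. 261.]
```

View pics/p.png

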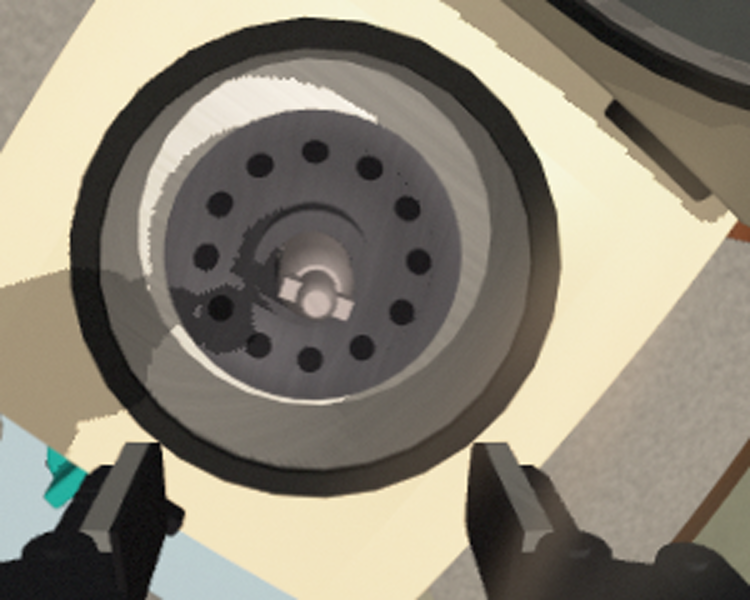

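Rotor home, level and centred (crop centre about (313,255)). The cross bar ends are at (285,287) and (349,308).

```bash
python3 - <<'E'
from h import *
import pickle
f=pickle.load(open("fw5.pkl","rb"))
P=lambda u,v,z:plane(f,u/2.5+130,v/2.5+60,z,True)
for p,q in(((285,287),(349,308)),((280,300),(335,318)),((301,279),(353,300))):
    a,b=P(*p,.2155),P(*q,.2155);d=b-a;print((a+b)/2,np.linalg.norm(d),np.degrees(np.arctan2(d[1],d[0])))
print("rotor c",P(313,255,.145))
f=pickle.load(open("fw2.pkl","rb"))
Q=lambda u,v,z:plane(f,u/1.5,v/1.5,z,True).round(4)
print("cover bore",Q(589,83,.052)); 
for u,v in((488,82),(643,88),(575,8),(570,168)): print("cover edge",Q(u,v,.022))
h=cv2.cvtColor(f["color"],cv2.COLOR_RGB2HSV); print(h[50,350],h[90,370],h[120,310],h[60,300])
print(delta([.596,-.184,.2]),delta([.596,-.184,.32]))
E
```

```text
[0.56876769 0.22076489 0.2155    ] 0.0259693791814012 11.284009613905477
[0.56788699 0.21495768 0.2155    ] 0.022393218020323638 11.21843111867184
[0.5704822  0.22541673 0.2155    ] 0.021610133141438514 7.4787043632246295
rotor c [0.56651874 0.22184761 0.145     ]
cover bore [ 0.5998 -0.1872  0.052 ]
cover edge [ 0.5289 -0.2043  0.022 ]
cover edge [ 0.6651 -0.1642  0.022 ]
cover edge [ 0.5889 -0.1171  0.022 ]
cover edge [ 0.6118 -0.2536  0.022 ]
[ 27  12 242] [ 19  18 241] [ 88  16 221] [ 85  13 224]
[ 3.000e-02  1.000e-02 -0.000e+00 -1.204e+01 -5.980e+00  4.080e+00] [ 3.000e-02  1.000e-02 -0.000e+00 -1.205e+01 -5.960e+00  8.000e-02]
```

Request:
arm_command:
  deltas:
    - [0, 0, 0, -1.2, -0.6, 0, -0.5]
    - [0, 0, 0, -2.6, -1.3, 0, -0.5]
    - [0, 0, 0, -4, -2, 0, -0.5]
    - [0, 0, 0, -5.4, -2.7, 0, -0.5]
    - [0, 0, 0, -6.8, -3.4, 0, -0.5]

```text
time: 16.3
tool_pos: [0.582, -0.0111, 0.3188]
tcp_rot: [-1.567, -2.721, 0.002]
ft_force: [0.5, -0.1, -0.4]
gripper_width: 0.752
```

Request:
arm_command:
  deltas:
    - [0, 0, 0, -1.4, -0.7, 0, -0.5]
    - [0, 0, 0, -2.7, -1.35, 1, -0.5]
    - [0, 0, 0, -4, -2, 2.2, -0.5]
    - [0, 0, 0, -5.2, -2.6, 3.4, -0.5]
    - [0, 0, 0, -5.24, -2.6, 4.1, -0.5]

```text
time: 16.8
tool_pos: [0.5927, -0.1878, 0.1937]
tcp_rot: [-1.572, -2.717, 0.003]
ft_force: [0.4, -0.2, -0.2]
gripper_width: 0.749
```

Request:
arm_command:
  deltas:
    - [0, 0, 0, 0, 0, 0, -0.5]
    - [0, 0, 0, 0, 0, 0, -0.5]
    - [0, 0, 0, 0, 0, 0, -0.5]
    - [0, 0, 0, 0, 0, 0, -0.5]
    - [0, 0, 0, 0, 0, 0, -0.5]

```text
time: 17.3
tool_pos: [0.5949, -0.1836, 0.1986]
tcp_rot: [1.565, 2.721, 0.001]
ft_force: [0.0, -0.0, 0.0]
gripper_width: 0.751
```

```bash
python3 - <<'E'
from h import *
import pickle
st(); f=grab_frame("wrist"); pickle.dump(f,open("fw6.pkl","wb")); save("q",f)
u,v=np.round(proj(f,(.598,-.185,.02),True)).astype(int); print(u,v)
h=cv2.cvtColor(f["color"],cv2.COLOR_RGB2HSV)
m=((h[...,0]<50)&(h[...,2]>150)).astype(np.uint8)*255
m=cv2.morphologyEx(m,cv2.MORPH_OPEN,np.ones((3,3)))
c,e=blob(m,(max(u-100,0),max(v-100,0),u+100,v+100)); print(e,c.reshape(-1,2).min(0),c.reshape(-1,2).max(0))
for z in(.024,.026): print(worldcircle(f,c,z,True))
E
```

```text
t17.30 pos [ 0.5949 -0.1836  0.1986] yawy 30.2 F [ 0. -0.  0.] T [-0.    0.03 -0.01] w 0.751 q [-0.3   0.31  0.18  1.43  0.    0.74]
258 168
((261.46697998046875, 166.00086975097656), (107.99224853515625, 112.32786560058594), 67.27898406982422) [206 112] [317 220]
(array([ 0.6007, -0.1821,  0.0672]), array([ 600.8, -182.2]), array([130.7, 134. ]))
(array([ 0.6005, -0.1817,  0.0668]), array([ 600.6, -181.9]), array([129.9, 133.2]))
```

```bash
python3 - <<'E'
from h import *
import pickle
f=pickle.load(open("fw6.pkl","rb")); im=f["color"]
g=cv2.cvtColor(im,cv2.COLOR_RGB2GRAY)
u,v=np.round(proj(f,(.6,-.1845,.052),True)).astype(int); print(u,v)
print(g[v-60:v+62:4,u].tolist()); print(g[v,u-64:u+66:4].tolist())
for th in(100,120,140,160):
    m=((g<th)*255).astype(np.uint8)
    cs,_=cv2.findContours(m[v-40:v+40,u-40:u+40],cv2.RETR_EXTERNAL,cv2.CHAIN_APPROX_NONE,offset=(int(u-40),int(v-40)))
    for c in cs:
        if cv2.contourArea(c)>60: print(th,cv2.contourArea(c),cv2.boundingRect(c),worldcircle(f,c,.052,True))
E
```

```text
260 175
[187, 211, 211, 211, 209, 207, 204, 204, 152, 187, 208, 187, 114, 113, 112, 111, 111, 106, 98, 204, 202, 198, 198, 201, 203, 203, 203, 182, 182, 180, 180]
[110, 111, 98, 197, 202, 206, 200, 193, 196, 122, 186, 199, 180, 189, 188, 188, 111, 112, 110, 110, 128, 204, 214, 209, 208, 214, 214, 207, 208, 210, 148, 191, 191]
100 95.0 (259, 172, 17, 19) (array([ 0.6095, -0.1864,  0.0135]), array([ 609.8, -186. ]), array([12.1, 25.8]))
120 473.5 (246, 161, 30, 30) (array([ 0.6003, -0.1846,  0.0167]), array([ 600.4, -184.5]), array([32.6, 33.1]))
120 61.0 (238, 148, 39, 15) (array([ 0.5874, -0.1702,  0.0208]), array([ 591.8, -174.6]), array([35.1, 44.3]))
140 507.5 (245, 160, 32, 31) (array([ 0.6001, -0.1843,  0.0172]), array([ 600. , -184.3]), array([33.9, 34. ]))
140 592.0 (220, 148, 58, 55) (array([ 0.5903, -0.1949,  0.0412]), array([ 584.3, -191.8]), array([41.7, 80.6]))
160 529.5 (245, 160, 32, 31) (array([ 0.6002, -0.1844,  0.0175]), array([ 600.1, -184.2]), array([34.3, 34.8]))
160 670.5 (220, 147, 61, 56) (array([ 0.5917, -0.1953,  0.0414]), array([ 585.2, -191.4]), array([45. , 82.7]))
```

Request:
arm_command:
  deltas:
    - [0, 0, 0, -0.11, 0.14, 1.3, -0.5]
    - [0, 0, 0, -0.11, 0.14, 2.6, -0.5]
    - [0, 0, 0, -0.11, 0.14, 3.9, -0.5]
    - [0, 0, 0, -0.11, 0.14, 5.2, -0.5]
    - [0, 0, 0, -0.11, 0.14, 5.6, -0.5]
  newtons: 60

```text
time: 17.85
tool_pos: [0.597, -0.1839, 0.0251]
tcp_rot: [-1.564, -2.718, 0.002]
ft_force: [0.1, 0.2, -0.3]
gripper_width: 0.748
```

Request:
arm_command:
  deltas:
    - [0, 0, 0, 0, 0, 0.4, -0.5]
    - [0, 0, 0, 0, 0, 0.7, -0.5]
    - [0, 0, 0, 0, 0, 0.89, -0.5]
    - [0, 0, 0, 0, 0, 0.89, -0.5]
    - [0, 0, 0, 0, 0, 0.89, -0.5]

```text
time: 18.35
tool_pos: [0.6001, -0.1853, 0.0033]
tcp_rot: [1.567, 2.721, 0.001]
ft_force: [-1.1, -1.0, 1.2]
gripper_width: 0.751
```

Request:
arm_command:
  deltas:
    - [0, 0, 0, 0, 0, 0, 1]
    - [0, 0, 0, 0, 0, 0, 1]
    - [0, 0, 0, 0, 0, 0, 1]
    - [0, 0, 0, 0, 0, 0, 1]
    - [0, 0, 0, 0, 0, 0, 1]

```text
time: 18.85
tool_pos: [0.6006, -0.1853, 0.004]
tcp_rot: [1.566, 2.72, 0.001]
ft_force: [-0.5, 0.8, 6.3]
gripper_width: 0.613
```

```bash
python3 -c "
from h import *
st()"
```

```text
t18.85 pos [ 0.6006 -0.1853  0.004 ] yawy 30.1 F [-0.5  0.8  6.3] T [ 0.1   0.09 -0.02] w 0.613 q [-0.3   0.38 -0.16  1.03  0.    0.75]
```

Request:
arm_command:
  deltas:
    - [0, 0, 0, 0, 0, -1.4, 1]
    - [0, 0, 0, 0, 0, -3, 1]
    - [0, 0, 0, 0, 0, -4.6, 1]
    - [0, 0, 0, 0, 0, -6.2, 1]
    - [0, 0, 0, 0, 0, -7.8, 1]

```text
time: 19.35
tool_pos: [0.5988, -0.1849, 0.238]
tcp_rot: [-1.568, -2.722, 0.0]
ft_force: [1.9, -1.6, -2.7]
gripper_width: 0.613
```

Request:
arm_command:
  deltas:
    - [0, 0, 0, 0.9, 0.43, -0.7, 1]
    - [0, 0, 0, 2.1, 1, -0.8, 1]
    - [0, 0, 0, 3.4, 1.63, -0.8, 1]
    - [0, 0, 0, 4.7, 2.25, -0.8, 1]
    - [0, 0, 0, 6, 2.87, -0.8, 1]

```text
time: 19.85
tool_pos: [0.583, 0.0152, 0.26]
tcp_rot: [-1.568, -2.722, 0.001]
ft_force: [-0.5, 0.1, -2.4]
gripper_width: 0.609
```

Request:
arm_command:
  deltas:
    - [0, 0, 0, 1.3, 0.6, 0, 1]
    - [0, 0, 0, 2.6, 1.25, 0, 1]
    - [0, 0, 0, 3.9, 1.9, 0, 1]
    - [0, 0, 0, 5.2, 2.5, 0, 1]
    - [0, 0, 0, 6.17, 2.97, 0, 1]

```text
time: 20.35
tool_pos: [0.5669, 0.221, 0.2598]
tcp_rot: [-1.566, -2.723, 0.001]
ft_force: [-0.1, -0.4, -3.6]
gripper_width: 0.611
```

```bash
python3 - <<'E'
from h import *
f=grab_frame("wrist");save("r",f);f=grab_frame("top");save("s",f);st();print(delta([.5678,.219,.149]))
E
```

```text
t20.45 pos [0.5668 0.2225 0.2593] yawy 30.4 F [ 0.6 -0.8 -3.5] T [-0.07 -0.06  0.  ] w 0.614 q [0.37 0.3  0.29 1.56 0.   1.41]
[-0.01 -0.01 -0.   -0.12 -0.03  3.68]
```

Request:
arm_command:
  deltas:
    - [0, 0, 0, -0.11, -0.03, 0.2, 1]
    - [0, 0, 0, -0.11, -0.03, 0.8, 1]
    - [0, 0, 0, -0.11, -0.03, 1.4, 1]
    - [0, 0, 0, -0.11, -0.03, 1.9, 1]
    - [0, 0, 0, -0.11, -0.03, 2.4, 1]

```text
time: 20.95
tool_pos: [0.569, 0.2136, 0.1875]
tcp_rot: [1.57, 2.72, 0.0]
ft_force: [1.5, 2.2, -0.2]
gripper_width: 0.611
```

```bash
python3 -c "
from h import *
st()"
```

```text
t20.95 pos [0.569  0.2136 0.1875] yawy 30.0 F [ 1.5  2.2 -0.2] T [ 0.41 -0.5   0.01] w 0.611 q [ 0.36  0.28  0.11  1.4  -0.    1.41]
```

Request:
arm_command:
  deltas:
    - [0, 0, 0, 0, 0, 0.3, 1]
    - [0, 0, 0, 0, 0, 0.6, 1]
    - [0, 0, 0, 0, 0, 0.9, 1]
    - [0, 0, 0, 0, 0, 1.1, 1]
    - [0, 0, 0, 0, 0, 1.18, 1]

```text
time: 21.45
tool_pos: [0.5695, 0.2179, 0.1544]
tcp_rot: [-1.566, -2.722, -0.012]
ft_force: [-0.7, 9.5, 5.0]
gripper_width: 0.612
```

```bash
python3 -c "
from h import *
st()"
```

```text
t21.45 pos [0.5695 0.2179 0.1544] yawy 30.2 F [-0.7  9.5  5. ] T [ 2.25 -0.03  0.05] w 0.612 q [0.36 0.29 0.04 1.32 0.01 1.41]
```

Request:
arm_command:
  deltas:
    - [0, 0, 0, 0.03, 0.01, 0, 1]
    - [0, 0, 0, 0.05, 0.02, 0, 1]
    - [0, 0, 0, 0.05, 0.02, 0.03, 1]
    - [0, 0, 0, 0.05, 0.02, 0.05, 1]
    - [0, 0, 0, 0.05, 0.02, 0.05, 1]

```text
time: 21.95
tool_pos: [0.5693, 0.218, 0.1525]
tcp_rot: [1.568, 2.722, 0.007]
ft_force: [1.5, 6.4, 0.5]
gripper_width: 0.611
```

```bash
python3 -c "
from h import *
st()"
```

```text
t21.95 pos [0.5693 0.218  0.1525] yawy 30.1 F [1.5 6.4 0.5] T [ 1.27 -0.25 -0.01] w 0.611 q [0.36 0.29 0.04 1.32 0.   1.41]
```

Request:
arm_command:
  deltas:
    - [0, 0, 0, 0.03, 0.01, 0.04, 1]
    - [0, 0, 0, 0.04, 0.02, 0.08, 1]
    - [0, 0, 0, 0.04, 0.02, 0.12, 1]
    - [0, 0, 0, 0.04, 0.02, 0.12, 1]
    - [0, 0, 0, 0.04, 0.02, 0.12, 1]

```text
time: 22.45
tool_pos: [0.5688, 0.2182, 0.149]
tcp_rot: [1.568, 2.721, 0.002]
ft_force: [1.1, 2.0, 5.6]
gripper_width: 0.613
```

```bash
python3 -c "
from h import *
st()"
```

```text
t22.45 pos [0.5688 0.2182 0.149 ] yawy 30.1 F [1.1 2.  5.6] T [ 0.5  -0.16  0.  ] w 0.613 q [0.37 0.29 0.03 1.31 0.   1.41]
```

Request:
arm_command:
  deltas:
    - [0, 0, 0, 0, 0, 0, 0.2]
    - [0, 0, 0, 0, 0, 0, -0.5]
    - [0, 0, 0, 0, 0, 0, -0.5]
    - [0, 0, 0, 0, 0, -0.5, -0.5]
    - [0, 0, 0, 0, 0, -1.5, -0.5]

```text
time: 22.95
tool_pos: [0.5666, 0.2171, 0.1903]
tcp_rot: [-1.567, -2.719, 0.009]
ft_force: [-0.3, -0.5, -0.6]
gripper_width: 0.749
```

Request:
arm_command:
  deltas:
    - [0, 0, 0, 0, 0, -1.4, -0.5]
    - [0, 0, 0, 0, 0, -2.8, -0.5]
    - [0, 0, 0, 0, 0, -4, -0.5]
    - [0, 0, 0, 0, 0, -4.4, -0.5]
    - [0, 0, 0, 0, 0, -4.4, -0.5]

```text
time: 23.45
tool_pos: [0.5689, 0.2181, 0.3268]
tcp_rot: [1.567, 2.72, 0.003]
ft_force: [0.3, 0.2, 0.3]
gripper_width: 0.75
```

```bash
python3 - <<'E'
from h import *
import pickle
f=grab_frame("wrist");save("u",f);pickle.dump(f,open("fw7.pkl","wb"));st();print(delta([.419,-.152,.2]))
g=cv2.cvtColor(f["color"],cv2.COLOR_RGB2GRAY)
u,v=np.round(proj(f,(.5675,.2195,.171),True)).astype(int)
for th in(150,170,190):
    c,e=blob(((g>th)*255).astype(np.uint8),(u-75,v-75,u+75,v+75));print(th,cv2.contourArea(c),worldcircle(f,c,.168,True))
E
```

```text
t23.50 pos [0.5687 0.2181 0.3249] yawy 30.1 F [ 0.1 -0.3  0.8] T [ 0.05 -0.01 -0.02] w 0.747 q [ 0.37  0.34  0.49  1.72 -0.    1.41]
[  0.     0.    -0.    -8.17 -10.51   4.16]
150 8396.0 (array([0.5676, 0.2207, 0.0674]), array([568.1, 220.7]), array([132.6, 134.3]))
170 7935.0 (array([0.5678, 0.2201, 0.0665]), array([568.1, 219.7]), array([130.1, 132.4]))
190 7503.0 (array([0.5684, 0.219 , 0.0652]), array([568. , 218.8]), array([128.6, 129.6]))
```

Request:
arm_command:
  deltas:
    - [0, 0, 0, -0.8, -1.1, 0, -0.5]
    - [0, 0, 0, -1.8, -2.3, 0, -0.5]
    - [0, 0, 0, -2.7, -3.5, 0, -0.5]
    - [0, 0, 0, -3.6, -4.7, 0, -0.5]
    - [0, 0, 0, -4.6, -5.9, 0, -0.5]

```text
time: 24.0
tool_pos: [0.4826, 0.0087, 0.3227]
tcp_rot: [-1.566, -2.721, 0.003]
ft_force: [1.1, 0.2, 0.1]
gripper_width: 0.749
```

Request:
arm_command:
  deltas:
    - [0, 0, 0, -0.9, -1.2, 0.8, -0.5]
    - [0, 0, 0, -1.8, -2.3, 1.8, -0.5]
    - [0, 0, 0, -2.7, -3.5, 2.8, -0.5]
    - [0, 0, 0, -3.57, -4.61, 3.8, -0.5]
    - [0, 0, 0, -3.57, -4.61, 4.16, -0.5]

```text
time: 24.5
tool_pos: [0.4147, -0.1542, 0.1957]
tcp_rot: [-1.571, -2.714, 0.004]
ft_force: [-0.0, 0.4, -0.5]
gripper_width: 0.745
```

Request:
arm_command:
  deltas:
    - [0, 0, 0, 0, 0, 0, -0.5]
    - [0, 0, 0, 0, 0, 0, -0.5]
    - [0, 0, 0, 0, 0, 0, -0.5]
    - [0, 0, 0, 0, 0, 0, -0.5]
    - [0, 0, 0, 0, 0, 0, -0.5]

```text
time: 25.0
tool_pos: [0.4194, -0.1514, 0.2007]
tcp_rot: [1.565, 2.723, 0.0]
ft_force: [0.2, -1.0, -0.1]
gripper_width: 0.753
```

```bash
python3 - <<'E'
from h import *
import pickle
f=grab_frame("wrist");pickle.dump(f,open("fw8.pkl","wb"));st()
u,v=np.round(proj(f,(.419,-.152,.04),True)).astype(int);print(u,v)
c=cv2.cvtColor(f["color"],cv2.COLOR_RGB2BGR)[v-60:v+60,u-75:u+75]
c=cv2.convertScaleAbs(c,alpha=1.8,beta=10)
cv2.imwrite("pics/w.png",cv2.resize(c,None,fx=5,fy=5,interpolation=cv2.INTER_CUBIC))
E
```

```text
t25.05 pos [ 0.4192 -0.1515  0.2005] yawy 30.2 F [ 0.3  1.5 -0.1] T [-0.01  0.04 -0.02] w 0.753 q [-0.35 -0.02 -0.21  1.38 -0.    0.7 ]
256 170
```

View pics/w.png

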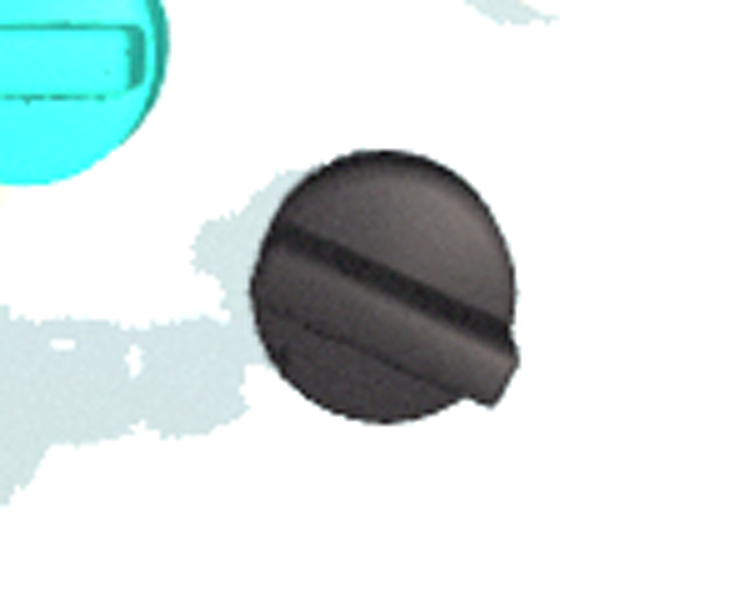

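Crop: this is the black cap. The top face of its grip has corners (285,245), (515,350), (490,407), (265,305).

```bash
python3 - <<'E'
from h import *
import pickle
f=pickle.load(open("fw8.pkl","rb"))
P=lambda u,v,z:plane(f,u/5+256-75,v/5+170-60,z,True)
A,B,C,D=[P(*p,.064) for p in((285,245),(515,350),(490,407),(265,305))]
print((A+B+C+D)/4, np.linalg.norm(A-B),np.linalg.norm(B-C))
for p,q in((A,B),(D,C)): d=q-p; print(np.degrees(np.arctan2(d[1],d[0])))
g=cv2.cvtColor(f["color"],cv2.COLOR_RGB2GRAY)
c,e=blob(((g<70)*255).astype(np.uint8),(220,130,300,210)); print(e,worldcircle(f,c,.03,True))
L=P(250,290,.03);R=P(515,290,.037);T=P(385,150,.037);Bm=P(385,422,.0371);print((L+R)/2,(T+Bm)/2)
E
```

```text
[ 0.4216216  -0.15096065  0.064     ] 0.05323304561868416 0.013583366599505532
5.188125941035714
5.058875218253352
((258.2551574707031, 167.89425659179688), (52.67512512207031, 57.79576110839844), 135.3206787109375) (array([ 0.4233, -0.1498,  0.0347]), array([ 421.4, -151.4]), array([61.9, 68.3]))
[ 0.419543   -0.15083888  0.0335    ] [ 0.41978136 -0.14952388  0.03705   ]
```

Request:
arm_command:
  deltas:
    - [0, 0, -1, 0, 0, 0.3, -0.1]
    - [0, 0, -2, 0, 0, 0.6, -0.1]
    - [0, 0, -3, 0, 0, 1, -0.1]
    - [0, 0, -4, 0, 0, 1.5, -0.1]
    - [0, 0, -5, 0, 0, 2, -0.1]

```text
time: 25.55
tool_pos: [0.4191, -0.1517, 0.1398]
tcp_rot: [0.532, 3.095, -0.0]
ft_force: [-0.3, -0.0, -0.3]
gripper_width: 0.544
```

Request:
arm_command:
  deltas:
    - [0, 0, -1, 0, 0, 0.3, -0.1]
    - [0, 0, -2, 0, 0, 0.6, -0.1]
    - [0, 0, -3.1, 0, 0, 1, -0.1]
    - [0, 0, -3.1, 0, 0, 1, -0.1]
    - [0, 0, -3.1, 0, 0, 1, -0.1]

```text
time: 26.05
tool_pos: [0.4187, -0.1517, 0.1103]
tcp_rot: [0.13, -3.139, -0.0]
ft_force: [-0.2, -0.6, -0.2]
gripper_width: 0.547
```

```bash
python3 - <<'E'
from h import *
st();print(delta([.4205,-.1505,.017],np.radians(95)))
E
```

```text
t26.05 pos [ 0.4187 -0.1517  0.1103] yawy 94.8 F [-0.2 -0.6 -0.2] T [-0.01 -0.03 -0.05] w 0.547 q [-0.35 -0.   -0.39  1.18 -0.   -0.43]
[ 0.   -0.   -0.03 -0.06  0.04  3.11]
```

Request:
arm_command:
  deltas:
    - [0, 0, 0, -0.06, 0.04, 1, -0.1]
    - [0, 0, 0, -0.06, 0.04, 1.9, -0.1]
    - [0, 0, 0, -0.06, 0.04, 2.6, -0.1]
    - [0, 0, 0, -0.06, 0.04, 3.1, -0.1]
    - [0, 0, 0, -0.06, 0.04, 3.1, -0.1]
  newtons: 50

```text
time: 26.55
tool_pos: [0.4194, -0.1501, 0.0159]
tcp_rot: [0.131, -3.136, -0.002]
ft_force: [0.6, 0.8, 0.0]
gripper_width: 0.548
```

Request:
arm_command:
  deltas:
    - [0, 0, 0, 0, 0, 0, 1]
    - [0, 0, 0, 0, 0, 0, 1]
    - [0, 0, 0, 0, 0, 0, 1]
    - [0, 0, 0, 0, 0, 0, 1]
    - [0, 0, 0, 0, 0, 0, 1]

```text
time: 27.05
tool_pos: [0.4213, -0.151, 0.0178]
tcp_rot: [-0.135, 3.137, -0.001]
ft_force: [1.9, -0.7, 2.1]
gripper_width: 0.162
```

```bash
python3 - <<'E'
from h import *
st();print(delta([.568,.2195,.26],np.radians(101)))
E
```

```text
t27.05 pos [ 0.4213 -0.151   0.0178] yawy 94.9 F [ 1.9 -0.7  2.1] T [-0.15 -0.33 -0.03] w 0.162 q [-0.34  0.05 -0.54  0.97 -0.   -0.43]
[-1.000e-02  1.000e-02 -7.600e-01 -5.950e+00  1.188e+01 -8.070e+00]
```

Request:
arm_command:
  deltas:
    - [0, 0, 0, 0, 0, -1.2, 1]
    - [0, 0, 0, 0, 0, -2.8, 1]
    - [0, 0, 0, 0, 0, -4.4, 1]
    - [0, 0, 0, 0, 0, -6, 1]
    - [0, 0, 0, 0, 0, -7.6, 1]

```text
time: 27.55
tool_pos: [0.4195, -0.1503, 0.2467]
tcp_rot: [0.135, -3.138, -0.0]
ft_force: [0.1, -0.5, -0.9]
gripper_width: 0.163
```

Request:
arm_command:
  deltas:
    - [0, 0, 0, -0.4, 0.8, -0.5, 1]
    - [0, 0, 0, -1.0, 2, -0.5, 1]
    - [0, 0, 0, -1.6, 3.2, -0.5, 1]
    - [0, 0, 0, -2.3, 4.6, -0.5, 1]
    - [0, 0, 0, -3, 6, -0.5, 1]

```text
time: 28.05
tool_pos: [0.4945, 0.0381, 0.2598]
tcp_rot: [0.134, -3.138, 0.0]
ft_force: [0.8, -0.4, -1.0]
gripper_width: 0.16
```

Request:
arm_command:
  deltas:
    - [0, 0, 0, -0.7, 1.4, 0, 1]
    - [0, 0, 0, -1.4, 2.8, 0, 1]
    - [0, 0, -0.3, -2.1, 4.1, 0, 1]
    - [0, 0, -0.6, -2.7, 5.3, 0, 1]
    - [0, 0, -0.76, -2.96, 5.88, 0, 1]

```text
time: 28.55
tool_pos: [0.5682, 0.223, 0.2583]
tcp_rot: [0.307, -3.124, -0.0]
ft_force: [-0.0, -0.1, -2.1]
gripper_width: 0.164
```

Request:
arm_command:
  deltas:
    - [0, 0, 0, 0, 0, 0, 1]
    - [0, 0, 0, 0, 0, 0, 1]
    - [0, 0, 0, 0, 0, 0, 1]
    - [0, 0, 0, 0, 0, 0, 1]
    - [0, 0, 0, 0, 0, 0, 1]

```text
time: 29.05
tool_pos: [0.5677, 0.219, 0.2605]
tcp_rot: [-0.299, 3.127, 0.0]
ft_force: [0.3, 0.0, -1.5]
gripper_width: 0.161
```

```bash
python3 - <<'E'
from h import *
st();print(delta([.5685,.2195,.218],np.radians(101)))
E
```

```text
t29.05 pos [0.5677 0.219  0.2605] yawy 100.9 F [ 0.3  0.  -1.5] T [-0.    0.01 -0.02] w 0.161 q [ 0.37  0.3   0.29  1.56 -0.    0.18]
[ 0.    0.   -0.01 -0.03  0.01  1.42]
```

Request:
arm_command:
  deltas:
    - [0, 0, 0, -0.03, 0.01, 0.4, 1]
    - [0, 0, 0, -0.03, 0.01, 0.7, 1]
    - [0, 0, 0, -0.03, 0.01, 1, 1]
    - [0, 0, 0, -0.03, 0.01, 1.2, 1]
    - [0, 0, 0, -0.03, 0.01, 1.4, 1]

```text
time: 29.55
tool_pos: [0.5684, 0.2203, 0.2171]
tcp_rot: [0.301, -3.126, 0.0]
ft_force: [-0.1, 0.1, -1.8]
gripper_width: 0.159
```

```bash
python3 -c "
from h import *
st()"
```

```text
t29.55 pos [0.5684 0.2203 0.2171] yawy 101.0 F [-0.1  0.1 -1.8] T [0.02 0.02 0.03] w 0.159 q [0.37 0.29 0.19 1.47 0.   0.18]
```

Request:
arm_command:
  deltas:
    - [0, 0, 0, 0, 0, 0.03, 1]
    - [0, 0, 0, 0, 0, 0.06, 1]
    - [0, 0, 0, 0, 0, 0.1, 1]
    - [0, 0, 0, 0, 0, 0.1, 1]
    - [0, 0, 0, 0, 0, 0.1, 1]

```text
time: 30.05
tool_pos: [0.5688, 0.2204, 0.2156]
tcp_rot: [-0.301, 3.126, 0.0]
ft_force: [0.3, 0.3, -0.3]
gripper_width: 0.162
```

```bash
python3 -c "
from h import *
st()"
```

```text
t30.05 pos [0.5688 0.2204 0.2156] yawy 101.0 F [ 0.3  0.3 -0.3] T [ 0.02  0.06 -0.02] w 0.162 q [0.37 0.29 0.18 1.46 0.   0.18]
```

The slot passed over the cross bar. Now I'll press it down.

Request:
arm_command:
  deltas:
    - [0, 0, 0, 0, 0, 0.05, 1]
    - [0, 0, 0, 0, 0, 0.1, 1]
    - [0, 0, 0, 0, 0, 0.15, 1]
    - [0, 0, 0, 0, 0, 0.18, 1]
    - [0, 0, 0, 0, 0, 0.18, 1]

```text
time: 30.55
tool_pos: [0.5689, 0.2204, 0.2111]
tcp_rot: [-0.301, 3.125, 0.001]
ft_force: [-0.7, -1.5, 8.7]
gripper_width: 0.164
```

```bash
python3 -c "
from h import *
st()"
```

```text
t30.55 pos [0.5689 0.2204 0.2111] yawy 101.0 F [-0.7 -1.5  8.7] T [-0.15  0.47  0.04] w 0.164 q [0.37 0.29 0.17 1.45 0.   0.18]
```

Request:
arm_command:
  deltas:
    - [0, 0, 0, 0, 0, 0.03, 1]
    - [0, 0, 0.6, 0, 0, 0.03, 1]
    - [0, 0, 1.3, 0, 0, 0.03, 1]
    - [0, 0, 2, 0, 0, 0.03, 1]
    - [0, 0, 2.7, 0, 0, 0.03, 1]

```text
time: 31.05
tool_pos: [0.5698, 0.2204, 0.2108]
tcp_rot: [0.296, 3.123, 0.002]
ft_force: [-0.0, -1.3, 9.4]
gripper_width: 0.166
```

```bash
python3 -c "
from h import *
st()"
```

```text
t31.05 pos [0.5698 0.2204 0.2108] yawy 79.2 F [-0.  -1.3  9.4] T [-0.27  0.01  0.18] w 0.166 q [ 0.37  0.29  0.17  1.45 -0.    0.56]
```

Request:
arm_command:
  deltas:
    - [0, 0, 0.8, 0, 0, 0, 1]
    - [0, 0, 1.6, 0, 0, 0, 1]
    - [0, 0, 2.4, 0, 0, 0, 1]
    - [0, 0, 3.2, 0, 0, 0, 1]
    - [0, 0, 4, 0, 0, 0, 1]

```text
time: 31.55
tool_pos: [0.5697, 0.2201, 0.2108]
tcp_rot: [1.146, 2.921, 0.003]
ft_force: [-0.1, -2.4, 10.2]
gripper_width: 0.163
```

```bash
python3 -c "
from h import *
st()"
```

```text
t31.55 pos [0.5697 0.2201 0.2108] yawy 47.1 F [-0.1 -2.4 10.2] T [-0.49  0.13  0.17] w 0.163 q [ 0.37  0.29  0.17  1.45 -0.    1.12]
```

Request:
arm_command:
  deltas:
    - [0, 0, 0.6, 0, 0, 0, 1]
    - [0, 0, 1.2, 0, 0, 0, 1]
    - [0, 0, 1.8, 0, 0, 0, 1]
    - [0, 0, 2.3, 0, 0, 0, 1]
    - [0, 0, 2.5, 0, 0, 0, 1]

```text
time: 32.05
tool_pos: [0.5694, 0.2203, 0.2108]
tcp_rot: [1.632, 2.681, 0.004]
ft_force: [-2.4, -2.5, 10.6]
gripper_width: 0.165
```

```bash
python3 -c "
from h import *
st()"
```

```text
t32.05 pos [0.5694 0.2203 0.2108] yawy 27.3 F [-2.4 -2.5 10.6] T [-0.38  0.28  0.55] w 0.165 q [ 0.37  0.29  0.17  1.45 -0.    1.46]
```

Torque has risen to 0.55 N m after 74°, so the cap is at its stop. I'll ease off, release and retreat.

Request:
arm_command:
  deltas:
    - [0, 0, -0.1, 0, 0, -0.04, 1]
    - [0, 0, -0.1, 0, 0, -0.07, 1]
    - [0, 0, -0.1, 0, 0, -0.07, 0.4]
    - [0, 0, -0.1, 0, 0, -0.07, -0.1]
    - [0, 0, -0.1, 0, 0, -0.07, -0.1]

```text
time: 32.55
tool_pos: [0.5684, 0.2203, 0.2103]
tcp_rot: [-1.613, -2.695, 0.001]
ft_force: [0.2, -0.7, -0.3]
gripper_width: 0.554
```

Request:
arm_command:
  deltas:
    - [0, 0, 0, 0, 0, -0.4, -0.1]
    - [0, 0, 0, 0, 0, -1.4, -0.1]
    - [0, 0, 0, 0, 0, -2.6, -0.1]
    - [0, 0, 0, 0, 0, -3.6, -0.1]
    - [0, 0, 0, 0, 0, -3.6, -0.1]

```text
time: 33.05
tool_pos: [0.5695, 0.2207, 0.3243]
tcp_rot: [1.611, 2.692, 0.009]
ft_force: [-0.2, -0.4, 0.3]
gripper_width: 0.548
```

```bash
python3 - <<'E'
from h import *
import pickle
st(); f=grab_frame("wrist"); pickle.dump(f,open("fw9.pkl","wb")); save("x",f)
g=cv2.cvtColor(f["color"],cv2.COLOR_RGB2GRAY); print(f["cx"],f["cy"])
def px(x,y,z): return np.round(proj(f,(x,y,z),True),1)
# cap silhouette against bright cover
u,v=px(.568,.2195,.235).astype(int); print(u,v)
m=((g<75)*255).astype(np.uint8); c,e=blob(m,(u-45,v-45,u+45,v+45)); print(cv2.contourArea(c),cv2.boundingRect(c)); 
for z in(.225,.2315): print(z,worldcircle(f,c,z,True))
mm=((g>150)*255).astype(np.uint8); c,e=blob(mm,(u-80,v-85,u+80,v+75)); print("cover",worldcircle(f,c,.168,True))
# grip predicted corners with cap x at -63 and z top = .115+.0845+.059
for h in(.2585,.274):
  for a in(-62.5,11):
    d=np.array([np.cos(np.radians(a)),np.sin(np.radians(a))]); n=np.array([-d[1],d[0]]); print(h,a,[px(*(np.array([.568,.2195])+s*.03*d+t*.0075*n),h).tolist() for s,t in((1,1),(1,-1),(-1,-1),(-1,1))])
crop=g[v-30:v+36:3,u-39:u+42:3]; print("\n".join(" ".join("%3d"%k for k in r) for r in crop))
E
```

```text
t33.05 pos [0.5695 0.2207 0.3243] yawy 28.2 F [-0.2 -0.4  0.3] T [-0.01  0.01  0.01] w 0.548 q [0.37 0.33 0.48 1.71 0.   1.45]
256.15125309049586 191.52753400253386
254 188
3556.0 (222, 148, 66, 79)
0.225 (array([0.5709, 0.2169, 0.0386]), array([569.8, 217.3]), array([59.6, 76.7]))
0.2315 (array([0.5699, 0.2186, 0.0377]), array([568.9, 219. ]), array([58.1, 74.8]))
cover (array([0.5681, 0.2212, 0.0672]), array([568.2, 221. ]), array([132.5, 133.9]))
0.2585 -62.5 [[262.5, 229.6], [245.0, 229.4], [245.1, 160.1], [264.0, 160.3]]
0.2585 11 [[291.5, 198.1], [285.6, 214.2], [216.6, 194.2], [221.4, 177.4]]
0.274 -62.5 [[263.0, 237.5], [244.5, 237.4], [244.5, 164.2], [264.7, 164.4]]
0.274 11 [[293.9, 204.4], [287.5, 221.4], [214.2, 200.4], [219.2, 182.5]]
221 176 136 143 136 135  14  21  22  24  24  16  18  18  22  19  37  56  48  37  20 123 229 228 230 229 232
146 139 137 141 136  23  27  30  25  26  24  24  29  27  30  34  30  61  61  53  45  21 197 229 229 227 231
137 138 137 142 104  28  34  35  24  24  25  30  34  35  40  44  29  58  59  61  58  43  45 230 229 226 232
140 137 137 141  2
[... 1333 characters left out ...]
  19  23  28  32  31  32  32  31 107 223 223 227 226
223 134 141 136 137 128  20  19  17  18  17  18  19  19  18  22  27  34  33  32  33  80 222 221 223 227 226
221 214 213 143 164 222 214  19  21  22  20  17  20  18  17  21  27  32  33  30  85 221 221 220 224 225 213
118 211 223 218 219 222 222 220 132  19  16  20  18  22  19  27  29  27  33 219 215 222 221 218 225 203 134
121 108 181 218 219 221 222 222 218 221 210  17  20  15  23  22  51 224 217 219 215 223 221 219 165 120 104
126 124 106 126 208 222 221 222 215 220 219  17  20  21  20  23  47 224 217 219 215 222 195 132 104 104 103
120 119 119 118 106 123 199 220 215 221 218  15  22  20  19  19  52 224 218 215 169 130 107 103 105 104 104
```

```bash
python3 -c "
from h import *
print(job.hand_in()); st()"
```

```text
the job is handed in; nothing more can be done
None
the job is handed in; nothing more can be done
```

I've handed the job in at about 33 s of the 72 s limit. The rotor is home on the dogs, the cover is on it, and the cap is pressed down and turned clockwise to its stop. `hand_in` reports no verdict, so the result below rests on my own checks.

**Gripper offset:** the shut fingertips sit about 24 mm behind the reported TCP. My first two grasps at the rotor closed above its hub. I confirmed the offset by touching the hub top, which peaked at about 54 N, and corrected for it afterwards.

**Last checks:**
- **Rotor:** it met the seat at the predicted height (TCP 0.130 m). Turning it met the brake torque of 0.8 N m, so the dogs are engaged. That turn swung the spindle about 19° with the rotor.
- **Cover:** it met the rotor rim at the predicted height (0.149 m). The camera puts it about 1.5 mm from the axis.
- **Cap:** it passed the cross bar freely and turned 74° until the torque rose to 0.55 N m. In the last picture the grip is about 73° (1.28 rad) from the rotor's slot line, and the cap is about 1 mm off the axis.

**Not confirmed:**
- The camera cannot clearly tell the locked height (84.5 mm) from the unlocked one (87 mm). That the cap is locked follows from the turn to the stop while pressed.
- The cover's measured diameter came out at 133 mm rather than 140 mm. It read the same on the bench, so I put this down to the colour mask.
- I did not measure the bystanders at the end; the arm passed well above them, and the forces recorded along the way showed no contact.

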